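Tip the sinkers out of the dipper into the green bin

ROBOT

A 6-joint arm with a two-finger parallel gripper is mounted at the origin on the work surface. World frame = base frame: x ahead of the robot, y to its left, z up, the work surface at z = 0. Lengths are in mm, angles in rad, forces in N, time in s.
With the tool pointing down it reaches from about 275 to 1000 mm from the base axis. Payload 8.4 kg.
Tool frame: the origin (TCP) lies midway between the tips of the shut fingers; the grasp point (between the pads) lies 19 mm behind it; z points along the fingers, y is the line along which they close (so a half turn about z gives the same grasp; the last joint's range is limited). The gripper opens to 85 mm and grips with 20 to 120 N. Pads are 22 mm wide; open, the fingers measure 114 mm over their backs; the gripper's body (76 mm by 85 mm) begins 54 mm behind the grasp point. The pads swing forward as they close: fully open they stand 13 mm farther back than shut.
Start: joints at [1.212, 0.353, 1.633, -0, 1.155, -0.002], TCP at [218.297, 585.64, 231.281] pointing down, gripper open.
Joint ranges: [-2.63, 2.63], [-0.92, 2.1], [0.06, 2.66], [-1.3, 4.44], [0, 2.69], [-3.02, 3.02]. Speed limits (rad/s): [2.22, 2.22, 2.79, 3.14, 3.14, 3.14].

INTERFACE

Orientations are given as [roll, pitch, yaw] about the fixed x, y, z axes, in that order (R = Rz(yaw) Ry(pitch) Rx(roll)).
In Python, from rig import * gives the robot as it stands.
- The arm moves only by the shell command python3 -m jog 'ROWS' [FORCE]. ROWS is JSON, a list of rows, each an object of numbers: "x", "y", "z": the shift along the tool's x, y, z in cm; "spin": the turn about the tool's z in rad; "grip": the closure, from 0 (fully open) to 1 (shut). In form: [{"x": .., "y": .., "z": .., "spin": .., "grip": ..}, ...]. A call has 1 to 20 rows; each row shifts and turns the commanded pose from where the row before left it, along the tool's axes as they then stand; what a row does not reach is not made up. A row lasts 1/12 s, in which the tool goes at most 41.7 mm and 7.16 degrees, less where a joint would pass 70% of its speed; a pose out of reach is approached as far as the arm can. A call with a gripper value outside its range is refused whole. The fingers move at their own pace and stop on an object; FORCE is the grip in N (left out, the last holds). Time passes only in rows, so rows that do not move let the fingers close. It gives the time, the measured TCP pose, the force, the opening and the grip force at its end, in the units of the state.
- sense(): the state, without advancing time (a new reading comes with each control period).
- grab_frame(name): name is "scene" or "side" or "wrist"; returns a dict with "pixels" (384x512x3 uint8, blue, green, red), "camera_matrix" (3x3 intrinsics, pixels), "rvec" (rotation vector, rad) and "tvec" (3), from world to camera coordinates, as OpenCV has them; the wrist camera has in their place "T_tool_cam" (4x4, takes a point from camera to tool coordinates, whose origin is the TCP and whose axes are the flange's). Camera axes: x right, y down, z forward; pixel columns grow to the right and rows downward; lengths in mm; the calibration is good to about 2 mm. A picture is of the moment at which its call begins: read the wrist's pose just before it. There is no depth.
- sign_off(): hands the job in; it is judged then, once.
The state is a dict: "clock": time; "qpos": joint angles; "qvel": joint speeds; "joint_efforts": joint torques, N m; "eef_pos": TCP position; "tcp_rot": TCP orientation; "contact_force": force on the tool from outside, world axes, zero at the start; "wrist_torque": the same for the moment, N m; "opening": opening from 0.0 (shut) to 1.0 (fully open); "grasp_force": force on a finger pad.
Only numpy, scipy, OpenCV 4.12 (cv2) and the standard library are available. Lean on these libraries where they do the work, as an engineer would, in place of code of your own. Each camera call takes 0.05 s, during which the arm holds its last target. There are 200 camera calls.

TASK

Take the dipper out from under the slatted shelf and tip it over the green bin so that all six sinkers end up in the bin. Then stand the empty dipper upright in its place again, in the middle of the stand's base board under the shelf. Leave the spool, reel, case and forceps where they are.

Things in the scene. Friction and masses are not known exactly. Their poses are not given: they have to be found in the camera images.
- stand_spot (a point): the dipper's place: middle point on the top face (8 mm above the table) of a fixed teak stand's base board, unmarked. z up, x to the stand's back (its open front, -x, and the dipper's handle face the robot's right), y along its width. Board x -70 to +80, y -85 to +85 mm. Two 20 mm square posts at x +75, y +-75 carry the shelf frame. Position and yaw vary; stand may be left or right
- slat_front (a point): middle of the underside of the front slat of the stand's open shelf frame, at (-77, 0, 157) mm from stand_spot, same axes. The slat is 25 mm in x, 170 mm in y, 18 mm thick; it hangs over the dipper's handle and bars a vertical gripper. The frame also has a rear slat (x +60 to +85 from stand_spot) and side arms (y 65 to 85, both sides), same height; below it front and sides are open
- dipper_foot (a point): centre of the underside of a loose stainless dipper (about 170 g empty), which stands on the board under the shelf frame; z along the cup's axis to its mouth, handle on the -x side. Round flared cup: outer radius 30 mm at the bottom, 48 mm at the rim, 80 mm tall, wall 3 mm (flare 13 deg), inside floor at 7 mm
- dipper_grip (a point): point on the axis of the dipper's handle, where to hold it across its 14 mm width: (-99, 0, 106) mm from dipper_foot, same axes. The handle is a straight teak bar, 14 mm wide (y), 26 mm deep, 100 mm long; its axis rises outward from (-52, 0, 66) to (-129, 0, 130) mm from dipper_foot, 50 deg from the cup's axis
- dipper_mouth (a point): centre of the dipper's rim, 80 mm above dipper_foot; axes as dipper_foot
- bin: green open-topped plastic bin, fixed, tilted 12 deg towards the robot in a steel bracket; origin at the centre of its underside, 27 mm above the table; x to its back, y across, z out of its mouth. Outside 170 (x) by 190 (y) by 75 mm (z), walls 4 mm. Front rim 83 mm, back rim 118 mm above the table. Position and yaw vary; on the side that the stand is not
- sinker0_mid (a point): centre of a loose dark lead barrel sinker (25 g), 17 mm thick and 22 mm long along its z, at the start in the dipper
- sinker1_mid (a point): centre of a loose dark lead barrel sinker (25 g), 17 mm thick and 22 mm long along its z, at the start in the dipper
- sinker2_mid (a point): centre of a loose dark lead barrel sinker (25 g), 17 mm thick and 22 mm long along its z, at the start in the dipper
- sinker3_mid (a point): centre of a loose dark lead barrel sinker (25 g), 17 mm thick and 22 mm long along its z, at the start in the dipper
- sinker4_mid (a point): centre of a loose dark lead barrel sinker (25 g), 17 mm thick and 22 mm long along its z, at the start in the dipper
- sinker5_mid (a point): centre of a loose dark lead barrel sinker (25 g), 17 mm thick and 22 mm long along its z, at the start in the dipper
- spool: loose white plastic spool, 70 mm across, 50 mm tall; origin at the centre of its underside, on the table; a bystander
- reel: loose black fishing reel, about 70 mm across, 70 mm tall with its crank; origin at the centre of its underside, on the table; a bystander
- acrylic_case: loose translucent acrylic case closed by a steel spring clip, 90 by 150 by 50 mm; origin at the centre of its underside, on the table; a bystander
- forceps: loose stainless forceps lying flat, about 170 mm long along x, 26 mm wide, 6 mm tall; origin at the centre of its underside, on the table; a bystander
- dipper: the same dipper as a whole; its origin and axes are those of dipper_foot
Not all that is in view belongs to the job. Of the things that look like the part that bears stand_spot, the middle-sized one is meant.

How it is judged:
By the outcome, as a careful person would: the job done as asked, in the order asked, and still so for the second after the job is handed in, with the robot touching nothing.
It also fails if it takes over 72 s, if anything falls off the work surface, if the arm or the gripper's body presses on something with over 40 N, if the wrist force passes 120 N, or if a joint passes its speed limit or range.

## Working session

There is one attempt and no reset: what is moved stays moved. The work goes in short steps, Python scripts to look and compute and a shell command to move; the robot and the scene stay as the last step left them, time stands still between calls to the robot, and variables do not carry over. Pictures are saved under pics/ and viewed, at most 10 in all, crops included, and the job is handed in when it is done.

```bash
ls; mkdir -p pics; python3 - <<'E'
from rig import *
import cv2,numpy as np
s=sense();print(s)
a=grab_frame("scene");b=grab_frame("side")
np.save("scene0.npy",a,allow_pickle=True);np.save("side0.npy",b,allow_pickle=True)
for f in(a,b):
    R=cv2.Rodrigues(np.array(f["rvec"]))[0];print(-R.T@np.array(f["tvec"]).ravel(),R[2],f["camera_matrix"])
cv2.imwrite("pics/a.png",cv2.resize(a["pixels"],(800,600)));cv2.imwrite("pics/b.png",cv2.resize(b["pixels"],(800,600)))
E
```

```text
pics
{'clock': 0.0, 'qpos': array([ 1.21159587e+00,  3.53624701e-01,  1.63413687e+00,  5.11573344e-06,
        1.15520514e+00, -2.43725207e-03]), 'qvel': array([-0.00099699, -0.0003337 ,  0.00120201, -0.00244099,  0.0015186 ,
        0.00032276]), 'joint_efforts': array([-5.09392703e-03, -6.05240107e+01, -3.42066514e+01, -4.03397289e-04,
        9.28765250e-03, -2.09742257e-05]), 'eef_pos': array([218.12917945, 585.18994858, 230.5751576 ]), 'tcp_rot': array([-3.14021861e+00, -8.02633997e-06,  2.78482737e+00]), 'contact_force': array([ 0.17582039, -0.07991483,  0.79695453]), 'wrist_torque': array([-0.0501102 , -0.01860677,  0.00362595]), 'grasp_force': 0.0, 'opening': 1.0007727536772342}
[934.69334214 209.75921657 921.39125687] [-0.40139491 -0.29225642 -0.86802552] [[384.1018423    0.         255.16841029]
 [  0.         384.1018423  201.86260507]
 [  0.           0.           1.        ]]
[510.36720705 670.77419668 923.41685508] [ 0.02492299 -0.6744539  -0.73789619] [[409.82232557   0.         257.49925248]
 [  0.         409.82232557 189.50614051]
 [  0.           0.           1.        ]]
```

View pics/a.png

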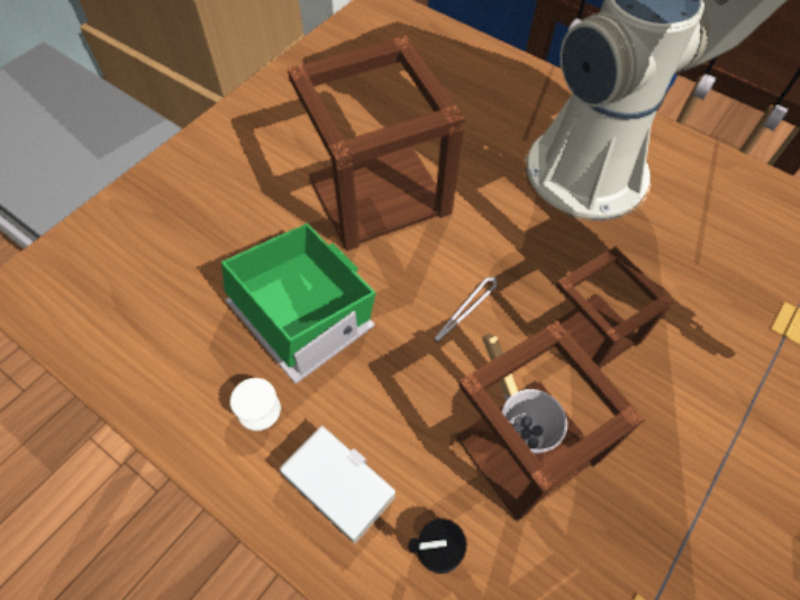

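View pics/b.png

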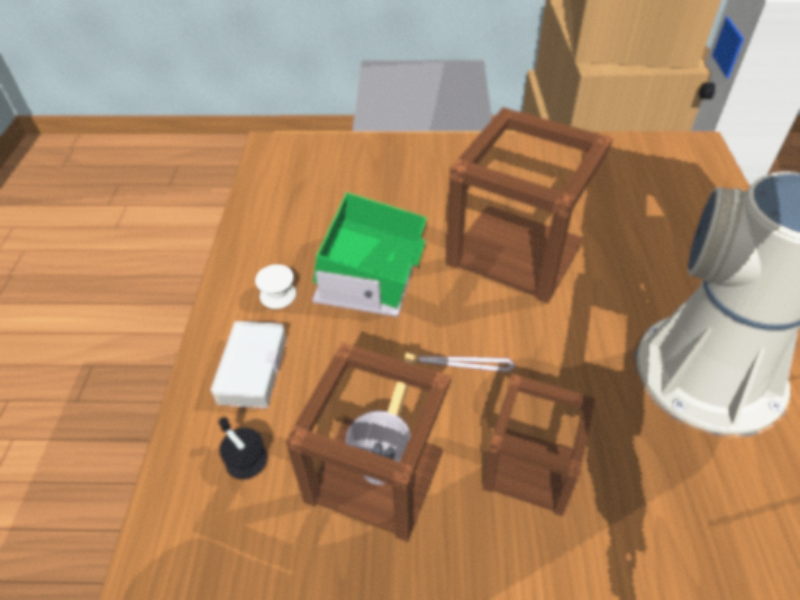

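The stand meant is the middle-sized frame: top corners in the scene view at about (557,328), (638,415), (545,487), (462,382) on the 800-px image, with the dipper cup at (535,420). The bin is at (298,295) and the front slat faces the bin. In the side view the frame corners are about (350,347), (452,375), (405,490), (293,435).

```bash
cat > h.py <<'E'
import numpy as np,cv2
A=np.load("scene0.npy",allow_pickle=True).item();B=np.load("side0.npy",allow_pickle=True).item()
def cam(f):
    return np.array(f["camera_matrix"]),cv2.Rodrigues(np.array(f["rvec"]))[0],np.array(f["tvec"]).ravel()
def ray(f,p):
    K,R,t=cam(f);return -R.T@t,R.T@np.linalg.solve(K,[p[0],p[1],1.])
def onz(f,p,z):
    c,d=ray(f,p);return c+d*(z-c[2])/d[2]
def proj(f,P):
    return cv2.projectPoints(np.float64(P).reshape(-1,3),np.array(f["rvec"]),np.array(f["tvec"]),np.array(f["camera_matrix"]),None)[0].reshape(-1,2)
def tri(p,q,a=A,b=B):
    c,d=ray(a,p);e,g=ray(b,q);d/=np.linalg.norm(d);g/=np.linalg.norm(g)
    s=np.linalg.lstsq(np.c_[d,-g],e-c,rcond=None)[0];P,Q=c+s[0]*d,e+s[1]*g
    return (P+Q)/2,np.linalg.norm(P-Q)
E
python3 - <<'E'
from h import *
k=.64
sc=[(557,328),(638,415),(545,487),(462,382)];sd=[(350,347),(452,375),(405,490),(293,435)]
for p in sc: print("scene z183",onz(A,np.array(p)*k,191-8).round())
for p in sd: print("side z183",onz(B,np.array(p)*k,183).round())
# bin green masks
for n,f in(("A",A),("B",B)):
    h=cv2.cvtColor(f["pixels"],cv2.COLOR_BGR2HSV);m=cv2.inRange(h,(50,100,40),(75,255,255))
    c=max(cv2.findContours(m,0,2)[0],key=cv2.contourArea);print(n,cv2.approxPolyDP(c,3,True).reshape(-1,2).tolist())
def crop(f,x,y,w,hh,s,name): cv2.imwrite(name,cv2.resize(f["pixels"][y:y+hh,x:x+w],None,fx=s,fy=s,interpolation=cv2.INTER_CUBIC))
a=cv2.resize(A["pixels"][195:345,285:415],None,fx=3.05,fy=4,interpolation=2)
b=cv2.resize(B["pixels"][210:345,180:310],None,fx=3.05,fy=600/135,interpolation=2)
cv2.imwrite("pics/c.png",np.hstack([a,b]));print(a.shape,b.shape)
E
```

```text
scene z183 [475. 150. 183.]
scene z183 [524. 298. 183.]
scene z183 [678. 248. 183.]
scene z183 [624.  90. 183.]
side z183 [610.  95. 183.]
side z183 [462. 144. 183.]
side z183 [525. 316. 183.]
side z183 [674. 242. 183.]
A [[196, 143], [142, 167], [144, 186], [185, 234], [190, 223], [225, 198], [229, 208], [234, 205], [239, 190], [228, 171]]
B [[221, 124], [202, 172], [241, 178], [244, 193], [253, 196], [262, 170], [269, 163], [271, 139]]
(600, 396, 3) (600, 396, 3)
```

View pics/c.png

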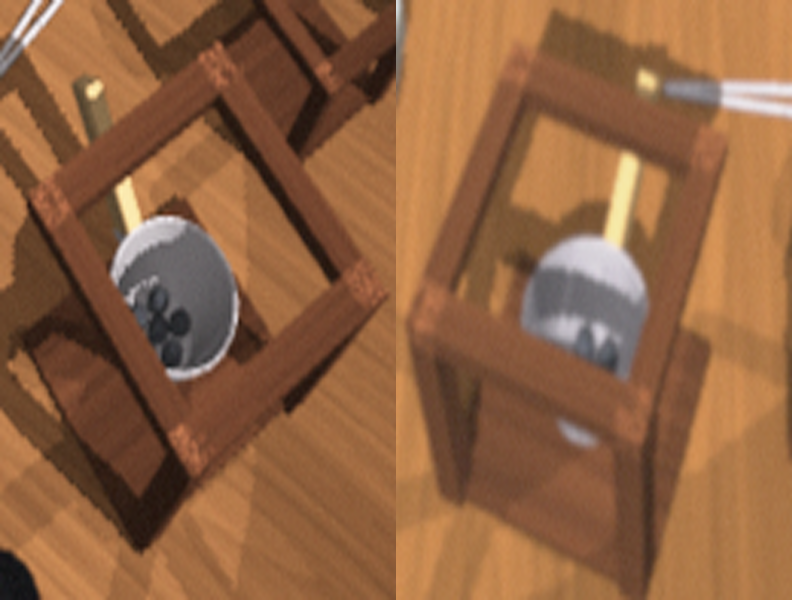

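```bash
python3 - <<'E'
from h import *
from scipy.optimize import least_squares
ca=lambda p:(285-.5+p[0]/3.046,195-.5+p[1]/4)
cb=lambda p:(180-.5+(p[0]-396)/3.046,210-.5+p[1]/4.444)
m=np.array([(-77,75),(-77,-75),(72.5,75),(72.5,-75)])
a=[(216,68),(50,205),(363,283),(188,450)];b=[(707,152),(520,65),(634,415),(430,305)]
def fit(P):
    g=lambda v:np.c_[np.cos(v[2])*m[:,0]-np.sin(v[2])*m[:,1]+v[0],np.sin(v[2])*m[:,0]+np.cos(v[2])*m[:,1]+v[1]]
    r=least_squares(lambda v:(g(v)-P).ravel(),[570,200,1.3]);return r.x,r.fun.reshape(-1,2).round(1).tolist()
PA=np.array([onz(A,ca(p),183)[:2] for p in a]);PB=np.array([onz(B,cb(p),183)[:2] for p in b])
for P in(PA,PB,(PA+PB)/2):print(fit(P))
for p,q in zip(a,b):print("tri",tri(ca(p),cb(q)))
def circ(Q,r=48): return least_squares(lambda v:np.hypot(*(Q-v).T)-r,Q.mean(0)).x
QA=np.array([onz(A,ca(p),88)[:2] for p in[(112,270),(178,215),(225,255),(240,300),(215,365),(185,380)]])
QB=np.array([onz(B,cb(p),88)[:2] for p in[(524,300),(540,260),(587,235),(630,255),(649,290)]])
print("rim",circ(QA),circ(QB))
print("tip",tri(ca((92,88)),cb((648,82))))
print("handle near slat", onz(B,cb((628,160)),120))
# bin rim corners
k=.64
for n,p,q in(("A back?",(305,229),(348,198)),("2",(224,268),(426,217)),("3",(290,365),(408,272)),("4",(373,292),(318,248))):
    print(n,onz(A,np.array(p)*k,100).round(),onz(B,np.array(q)*k,100).round())
E
```

```text
(array([576.0905894 , 197.36925023,   1.22478164]), [[-0.3, -0.0], [0.9, -0.7], [1.2, 0.6], [-1.8, 0.1]])
(array([574.21858327, 199.74061815,   1.21940559]), [[-2.2, -0.6], [0.0, 0.2], [-0.2, -0.5], [2.3, 0.9]])
(array([575.15456021, 198.55495234,   1.22210728]), [[-1.2, -0.3], [0.5, -0.2], [0.5, 0.0], [0.2, 0.5]])
tri (array([478.67753058, 150.76944277, 179.87404713]), np.float64(1.9587353258725138))
tri (array([618.50888835,  99.76876268, 180.7050229 ]), np.float64(0.2931967113082741))
tri (array([528.1674954 , 291.49754428, 179.66089693]), np.float64(2.3959577134322263))
tri (array([669.66642074, 239.14341638, 177.31874137]), np.float64(3.4080014912870316))
rim [568.61522608 191.36419398] [568.38351951 189.4370928 ]
tip (array([522.60776599,  79.38097614, 141.32451652]), np.float64(1.0527827247514339))
handle near slat [538.13308939 115.64187462 120.        ]
A back? [ 516. -297.  100.] [ 654. -351.  100.]
2 [ 657. -350.  100.] [ 496. -293.  100.]
3 [ 722. -145.  100.] [ 529. -141.  100.]
4 [ 545. -126.  100.] [ 699. -203.  100.]
```

```bash
python3 -m jog '[{"x":-2.89,"y":-2.28,"z":-0.2},{"x":-2.89,"y":-2.28,"z":-0.2},{"x":-2.89,"y":-2.28,"z":-0.2},{"x":-2.89,"y":-2.28,"z":-0.2},{"x":-2.89,"y":-2.28,"z":-0.2},{"x":-2.89,"y":-2.28,"z":-0.2},{"x":-2.89,"y":-2.28,"z":-0.2},{"x":-2.89,"y":-2.28,"z":-0.2},{"x":-2.89,"y":-2.28,"z":-0.2},{"x":-2.89,"y":-2.28,"z":-0.2},{"x":-2.89,"y":-2.28,"z":-0.2},{"x":-2.89,"y":-2.28,"z":-0.2},{"x":-2.89,"y":-2.28,"z":-0.2},{"x":-2.89,"y":-2.28,"z":-0.2},{"x":-2.89,"y":-2.28,"z":-0.2},{"x":-2.89,"y":-2.28,"z":-0.2}]' && python3 -m jog '[{"spin":0.124},{"spin":0.124},{"spin":0.124},{"spin":0.124},{"spin":0.124},{"spin":0.124},{"spin":0.124},{"spin":0.124},{"spin":0.124},{"spin":0.124},{"spin":0.124},{"spin":0.124},{"spin":0.117},{}]'; python3 - <<'E'
from rig import *
import cv2,numpy as np
s=sense();print(s["eef_pos"],s["tcp_rot"],s["qpos"])
f=grab_frame("wrist");print(f["T_tool_cam"],f["camera_matrix"])
np.save("w0.npy",dict(f=f,s=s),allow_pickle=True)
cv2.imwrite("pics/d.png",f["pixels"])
E
```

```text
[218.16277724 585.23740031 230.66204605] [-3.14037459e+00  1.72164540e-05  2.78480110e+00] [ 1.21158585e+00  3.53549629e-01  1.63404338e+00 -2.20386456e-05
  1.15521766e+00 -2.41000020e-03]
[[-1.49259973e-04 -9.45619329e-01 -3.25275363e-01  8.34633139e+01]
 [ 9.99999780e-01 -3.51235676e-04  5.62216894e-04  1.01838415e+00]
 [-6.45891475e-04 -3.25275207e-01  9.45619174e-01 -1.42410125e+02]
 [ 0.00000000e+00  0.00000000e+00  0.00000000e+00  1.00000000e+00]] [[338.55843172   0.         252.89321547]
 [  0.         338.55843172 192.021945  ]
 [  0.           0.           1.        ]]schema error: expected keys x, y, z, spin, grip
```

View pics/d.png

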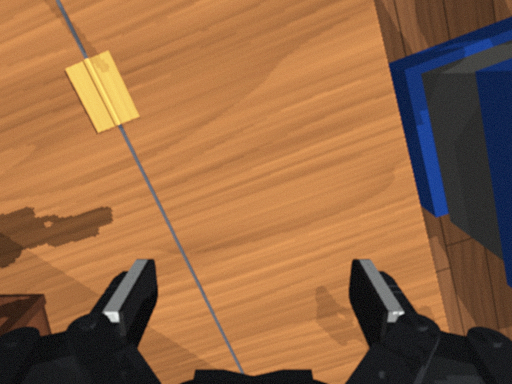

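The picture shows only bare table and an open gripper: the move was refused because each row needs all five keys. I'll resend it with every key.

```bash
python3 -m jog '[{"x":-2.89,"y":-2.28,"z":-0.2,"spin":0,"grip":0},{"x":-2.89,"y":-2.28,"z":-0.2,"spin":0,"grip":0},{"x":-2.89,"y":-2.28,"z":-0.2,"spin":0,"grip":0},{"x":-2.89,"y":-2.28,"z":-0.2,"spin":0,"grip":0},{"x":-2.89,"y":-2.28,"z":-0.2,"spin":0,"grip":0},{"x":-2.89,"y":-2.28,"z":-0.2,"spin":0,"grip":0},{"x":-2.89,"y":-2.28,"z":-0.2,"spin":0,"grip":0},{"x":-2.89,"y":-2.28,"z":-0.2,"spin":0,"grip":0},{"x":-2.89,"y":-2.28,"z":-0.2,"spin":0,"grip":0},{"x":-2.89,"y":-2.28,"z":-0.2,"spin":0,"grip":0},{"x":-2.89,"y":-2.28,"z":-0.2,"spin":0,"grip":0},{"x":-2.89,"y":-2.28,"z":-0.2,"spin":0,"grip":0},{"x":-2.89,"y":-2.28,"z":-0.2,"spin":0,"grip":0},{"x":-2.89,"y":-2.28,"z":-0.2,"spin":0,"grip":0},{"x":-2.89,"y":-2.28,"z":-0.2,"spin":0,"grip":0},{"x":-2.89,"y":-2.28,"z":-0.2,"spin":0,"grip":0}]' && python3 -m jog '[{"x":0,"y":0,"z":0,"spin":0.124,"grip":0},{"x":0,"y":0,"z":0,"spin":0.124,"grip":0},{"x":0,"y":0,"z":0,"spin":0.124,"grip":0},{"x":0,"y":0,"z":0,"spin":0.124,"grip":0},{"x":0,"y":0,"z":0,"spin":0.124,"grip":0},{"x":0,"y":0,"z":0,"spin":0.124,"grip":0},{"x":0,"y":0,"z":0,"spin":0.124,"grip":0},{"x":0,"y":0,"z":0,"spin":0.124,"grip":0},{"x":0,"y":0,"z":0,"spin":0.124,"grip":0},{"x":0,"y":0,"z":0,"spin":0.124,"grip":0},{"x":0,"y":0,"z":0,"spin":0.124,"grip":0},{"x":0,"y":0,"z":0,"spin":0.124,"grip":0},{"x":0,"y":0,"z":0,"spin":0.117,"grip":0},{"x":0,"y":0,"z":0,"spin":0,"grip":0}]'; python3 - <<'E'
from rig import *
import cv2,numpy as np
s=sense();print(s["eef_pos"],s["tcp_rot"],s["qpos"])
f=grab_frame("wrist")
np.save("w0.npy",dict(f=f,s=s),allow_pickle=True)
cv2.imwrite("pics/e.png",f["pixels"])
E
```

```text
clock: 1.48
eef_pos: [524.6, 80.5, 263.3]
tcp_rot: [3.142, -0.0, 2.785]
contact_force: [1.5, -0.3, 0.5]
opening: 1.001
grasp_force: 0.0
clock: 2.65
eef_pos: [524.0, 82.3, 263.1]
tcp_rot: [-3.141, 0.0, 1.174]
contact_force: [0.1, -0.4, -0.0]
opening: 1.001
grasp_force: 0.0
[523.98011025  82.28717044 263.08163663] [-3.14121380e+00  2.12403685e-04  1.17441992e+00] [1.52931506e-01 1.74779684e-01 1.79900594e+00 1.80872271e-05
 1.16824105e+00 5.49300862e-01]
```

View pics/e.png

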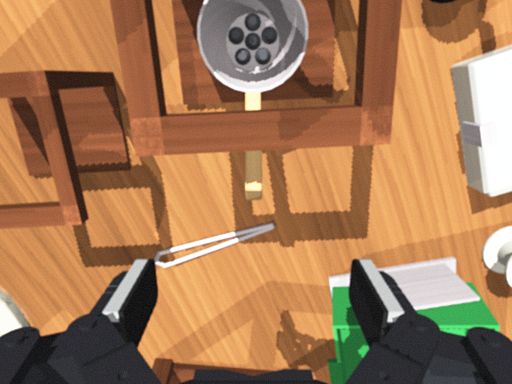

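The wrist view shows the dipper below: rim circle at about (253,38), handle running straight down the image, and its end at (253,183–198). The front slat spans from (135,150) to (390,140), and the bin is lower right.

```bash
cat >> h.py <<'E'
from scipy.spatial.transform import Rotation as Ro
def wonz(w,p,z):
    f,s=w["f"],w["s"];T=np.array(f["T_tool_cam"]);R=Ro.from_euler("xyz",s["tcp_rot"]).as_matrix()
    d=R@T[:3,:3]@np.linalg.solve(np.array(f["camera_matrix"]),[p[0],p[1],1.]);c=R@T[:3,3]+s["eef_pos"]
    return c+d*(z-c[2])/d[2]
E
python3 - <<'E'
from h import *
w=np.load("w0.npy",allow_pickle=True).item()
yaw=1.174;ax=np.array([np.cos(yaw),np.sin(yaw)]);t=w["s"]["eef_pos"][:2]
def rel(P): d=P[:2]-t;return P.round(1),"tool x,y mm",(d@ax).round(1),(d@[ax[1],-ax[0]]).round(1)
print("end top edge",rel(wonz(w,(253,182),148)))
print("end bottom edge",rel(wonz(w,(253,198),128)))
for p in[(198,38),(309,36),(253,93)]:print("rim",rel(wonz(w,p,88)))
for p in[(138,153),(391,143),(137,119),(389,107)]:print("slat",rel(wonz(w,p,183)))
E
```

```text
end top edge (array([526.3,  86.7, 148. ]), 'tool x,y mm', np.float64(5.0), np.float64(0.4))
end bottom edge (array([518.2,  67.5, 128. ]), 'tool x,y mm', np.float64(-15.9), np.float64(0.4))
rim (array([525.5, 206.9,  88. ]), 'tool x,y mm', np.float64(115.6), np.float64(-46.8))
rim (array([613.8, 171.7,  88. ]), 'tool x,y mm', np.float64(117.1), np.float64(48.3))
rim (array([551.5, 146.9,  88. ]), 'tool x,y mm', np.float64(70.3), np.float64(0.4))
slat (array([467.4, 145.1, 183. ]), 'tool x,y mm', np.float64(36.1), np.float64(-76.5))
slat (array([625.1,  86.4, 183. ]), 'tool x,y mm', np.float64(42.9), np.float64(91.7))
slat (array([477.7, 165.1, 183. ]), 'tool x,y mm', np.float64(58.5), np.float64(-74.7))
slat (array([630.1, 109.5, 183. ]), 'tool x,y mm', np.float64(66.1), np.float64(87.4))
```

```bash
python3 -m jog '[{"x":-0.2,"y":0,"z":2.5,"spin":0,"grip":0},{"x":0,"y":0,"z":3,"spin":0,"grip":0.3},{"x":0,"y":0,"z":3,"spin":0,"grip":0.3},{"x":0,"y":0,"z":2.5,"spin":0,"grip":0.3},{"x":0,"y":0,"z":2,"spin":0,"grip":0.3},{"x":0,"y":0,"z":1.5,"spin":0,"grip":0.3},{"x":0,"y":0,"z":0,"spin":0,"grip":0.3}]' && python3 -m jog '[{"x":0,"y":0,"z":0,"spin":0,"grip":1},{"x":0,"y":0,"z":0,"spin":0,"grip":1},{"x":0,"y":0,"z":0,"spin":0,"grip":1},{"x":0,"y":0,"z":0,"spin":0,"grip":1},{"x":0,"y":0,"z":0,"spin":0,"grip":1},{"x":0,"y":0,"z":0,"spin":0,"grip":1}]' 110 && python3 -m jog '[{"x":0,"y":0,"z":-0.4,"spin":0,"grip":1},{"x":0,"y":0,"z":-0.6,"spin":0,"grip":1},{"x":0,"y":0,"z":0,"spin":0,"grip":1},{"x":0,"y":0,"z":0,"spin":0,"grip":1}]'
```

```text
clock: 3.28
eef_pos: [521.2, 80.1, 115.3]
tcp_rot: [-3.137, 0.003, 1.184]
contact_force: [-0.6, -0.4, -0.7]
opening: 0.701
grasp_force: 0.0
clock: 3.78
eef_pos: [524.0, 80.3, 119.5]
tcp_rot: [3.14, -0.001, 1.18]
contact_force: [-1.2, -1.5, 6.7]
opening: 0.142
grasp_force: 107.6
clock: 4.12
eef_pos: [523.5, 80.5, 128.7]
tcp_rot: [3.141, -0.0, 1.18]
contact_force: [0.3, 0.3, -3.1]
opening: 0.138
grasp_force: 107.6
```

```bash
python3 -m jog '[{"x":-1,"y":0,"z":-0.3,"spin":0,"grip":1},{"x":-2,"y":0,"z":0,"spin":0,"grip":1},{"x":-2,"y":0,"z":0,"spin":0,"grip":1},{"x":-2,"y":0,"z":0,"spin":0,"grip":1},{"x":-2,"y":0,"z":0,"spin":0,"grip":1},{"x":-2,"y":0,"z":0,"spin":0,"grip":1},{"x":-2,"y":0,"z":0,"spin":0,"grip":1},{"x":-2,"y":0,"z":0,"spin":0,"grip":1},{"x":-2,"y":0,"z":0,"spin":0,"grip":1},{"x":-1.5,"y":0,"z":-1,"spin":0,"grip":1},{"x":0,"y":0,"z":-2,"spin":0,"grip":1},{"x":0,"y":0,"z":-2.5,"spin":0,"grip":1},{"x":0,"y":0,"z":-2.5,"spin":0,"grip":1},{"x":0,"y":0,"z":-2,"spin":0,"grip":1},{"x":0,"y":0,"z":-1,"spin":0,"grip":1},{"x":0,"y":0,"z":0,"spin":0,"grip":1}]'; python3 - <<'E'
from rig import *
from h import *
b=grab_frame("side");np.save("side1.npy",b,allow_pickle=True)
a=cv2.resize(A["pixels"][135:250,135:245],(400,418),interpolation=2)
c=cv2.resize(B["pixels"][115:210,195:285],(396,418),interpolation=2)
cv2.imwrite("pics/f.png",np.hstack([a,c]))
cv2.imwrite("pics/g.png",b["pixels"][60:360,150:450])
E
```

```text
clock: 5.45
eef_pos: [453.8, -91.2, 243.2]
tcp_rot: [3.138, -0.001, 1.18]
contact_force: [1.4, -0.8, -4.3]
opening: 0.14
grasp_force: 108.0
```

View pics/f.png

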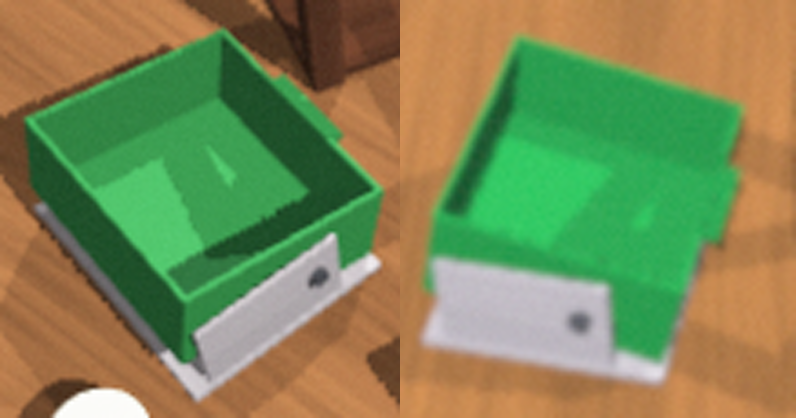

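The crops show the four rim corners. Scene crop: (28,122), (222,33), (380,188), (185,297). Side crop, in the same order: (518,38), (742,105), (695,265), (437,212). The low front with the plate faces +y.

```bash
python3 - <<'E'
from h import *
k=3.636;ca=lambda p:(134.5+p[0]/k,134.5+p[1]/k);cb=lambda p:(194.5+(p[0]-400)/4.4,114.5+p[1]/4.4)
P=[]
for p,q in zip([(28,122),(222,33),(380,188),(185,297)],[(518,38),(742,105),(695,265),(437,212)]):
    r=tri(ca(p),cb(q));P.append(r[0]);print(r[0].round(1),round(r[1],1))
P=np.array(P);print("centre",P.mean(0).round(),"x axis",(P[0]+P[1]-P[2]-P[3])[:2]/2,"y",(P[1]-P[0]+P[2]-P[3])/2)
E
```

```text
[ 657.  -348.4  116.3] 0.1
[ 497.5 -315.4   81.7] 1.5
[ 533.2 -135.2   94.2] 16.3
[ 694.4 -167.4  118.7] 1.0
centre [ 596. -242.  103.] x axis [ -36.51571075 -180.61582067] y [-160.38344475   32.57056997  -29.56762669]
```

View pics/g.png

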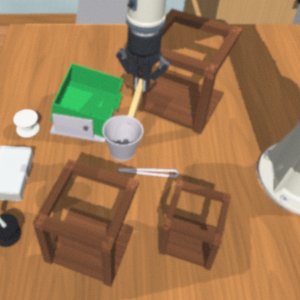

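Bin centre is about (596,-242) with rim heights 82–119 mm, which matches the spec; its y axis runs along yaw 1.37. The side view shows the dipper out, upright and held in front of the bin. Next I carry it over the bin.

```bash
python3 -m jog '[{"x":-0.6,"y":1,"z":-0.4,"spin":0,"grip":1},{"x":-1.2,"y":1.6,"z":-0.4,"spin":0,"grip":1},{"x":-1.4,"y":2,"z":-0.4,"spin":0,"grip":1},{"x":-1.4,"y":2,"z":-0.4,"spin":0,"grip":1},{"x":-1.4,"y":2,"z":-0.4,"spin":0,"grip":1},{"x":-1.4,"y":2,"z":-0.4,"spin":0,"grip":1},{"x":-1.4,"y":2,"z":-0.4,"spin":0,"grip":1},{"x":-1.4,"y":2,"z":-0.4,"spin":0,"grip":1},{"x":-1.4,"y":2,"z":-0.4,"spin":0,"grip":1},{"x":-1.4,"y":2,"z":-0.4,"spin":0,"grip":1},{"x":-1,"y":1.4,"z":0,"spin":-0.05,"grip":1},{"x":-0.5,"y":0.6,"z":0,"spin":-0.07,"grip":1},{"x":0,"y":0,"z":0,"spin":-0.07,"grip":1},{"x":0,"y":0,"z":0,"spin":0,"grip":1}]' && python3 -m jog '[{"x":0,"y":0,"z":0,"spin":0,"grip":1},{"x":0,"y":0,"z":0,"spin":0,"grip":1},{"x":0,"y":0,"z":0,"spin":0,"grip":1}]' 40; python3 - <<'E'
from rig import *
s=sense();print(s["wrist_torque"],s["qpos"])
E
```

```text
clock: 6.67
eef_pos: [588.0, -304.0, 278.6]
tcp_rot: [-3.138, -0.001, 1.372]
contact_force: [0.5, -0.4, -3.3]
opening: 0.139
grasp_force: 108.0
clock: 6.92
eef_pos: [588.2, -302.8, 280.7]
tcp_rot: [-3.141, -0.0, 1.368]
contact_force: [-0.3, -0.4, -4.0]
opening: 0.137
grasp_force: 108.0
[-0.43530333  0.0455395  -0.03979999] [-4.77693376e-01  3.71173689e-01  1.49527212e+00 -5.28286178e-05
  1.27591122e+00 -2.75309577e-01]
```

```bash
python3 -m jog '[{"x":0,"y":0,"z":0,"spin":0,"grip":0.95},{"x":0,"y":0,"z":0,"spin":0,"grip":0.95},{"x":0,"y":0,"z":0,"spin":0,"grip":0.95},{"x":0,"y":0,"z":0,"spin":0,"grip":0.95}]' 35; python3 - <<'E'
from rig import *
s=sense();print(s["wrist_torque"])
E
```

```text
clock: 7.25
eef_pos: [588.5, -302.9, 281.5]
tcp_rot: [3.141, 0.0, 1.37]
contact_force: [0.2, -0.1, -3.6]
opening: 0.141
grasp_force: 108.0
[-0.35084543  0.13228748  0.05596951]
```

```bash
python3 -m jog '[{"x":-1.5,"y":0,"z":0,"spin":0,"grip":1},{"x":-2.7,"y":0,"z":0,"spin":0,"grip":1},{"x":-1.5,"y":0,"z":1,"spin":0,"grip":1},{"x":0,"y":0,"z":2,"spin":0,"grip":1},{"x":0,"y":0,"z":2.5,"spin":0,"grip":1},{"x":0,"y":0,"z":2.5,"spin":0,"grip":1},{"x":0,"y":0,"z":2.5,"spin":0,"grip":1},{"x":0,"y":0,"z":1.5,"spin":0,"grip":1},{"x":0,"y":0,"z":0.8,"spin":0,"grip":1},{"x":0,"y":0,"z":0,"spin":0,"grip":1},{"x":0,"y":0,"z":0,"spin":0,"grip":1}]'; python3 - <<'E'
from rig import *
import cv2,numpy as np
s=sense();print(s["wrist_torque"])
f=grab_frame("wrist");g=grab_frame("scene")
cv2.imwrite("pics/i.png",np.hstack([cv2.resize(f["pixels"],(400,300)),cv2.resize(g["pixels"][90:280,100:353],(400,300))]))
E
```

```text
clock: 8.17
eef_pos: [577.1, -359.2, 153.3]
tcp_rot: [-3.142, -0.0, 1.369]
contact_force: [0.3, -0.5, -2.4]
opening: 0.142
grasp_force: 108.1
[-0.38191977  0.01881207 -0.12712869]
```

View pics/i.png

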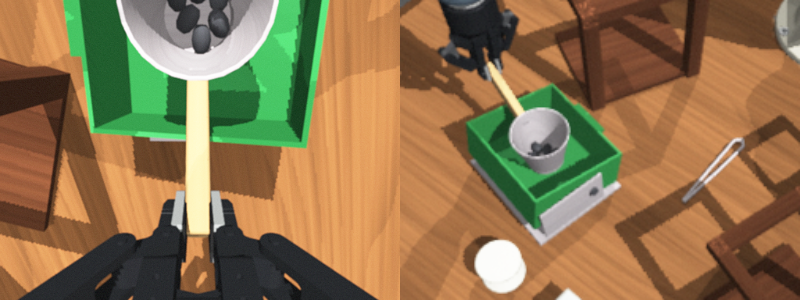

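The dipper sits level over the middle of the bin with its cup inside the rim and all the sinkers in it; the handle end is between the pads. Next I ease the grip.

```bash
python3 -m jog '[{"x":0,"y":0,"z":0,"spin":0,"grip":0.86},{"x":0,"y":0,"z":0,"spin":0,"grip":0.86},{"x":0,"y":0,"z":0,"spin":0,"grip":0.86}]' 20; python3 -m jog '[{"x":0,"y":0,"z":0,"spin":0,"grip":0.85},{"x":0,"y":0,"z":0,"spin":0,"grip":0.85},{"x":0,"y":0,"z":0,"spin":0,"grip":0.85}]'
```

```text
clock: 8.52
eef_pos: [577.4, -359.0, 154.2]
tcp_rot: [3.14, 0.0, 1.37]
contact_force: [0.2, 1.0, -3.1]
opening: 0.139
grasp_force: 85.5
clock: 8.77
eef_pos: [577.1, -358.8, 153.4]
tcp_rot: [3.141, 0.0, 1.37]
contact_force: [0.4, 0.5, -3.2]
opening: 0.149
grasp_force: 50.0
```

```bash
python3 -m jog '[{"x":0,"y":0,"z":-1,"spin":0,"grip":0.87},{"x":0,"y":0,"z":-2,"spin":0,"grip":0.87},{"x":0,"y":0,"z":-2.5,"spin":0,"grip":0.87},{"x":0,"y":0,"z":-2.5,"spin":0,"grip":0.87},{"x":0,"y":0,"z":-2.5,"spin":0,"grip":0.87},{"x":1.5,"y":0,"z":-2,"spin":0,"grip":0.87},{"x":2.5,"y":0,"z":-1.5,"spin":0,"grip":0.87},{"x":1.5,"y":0,"z":0,"spin":0,"grip":0.87},{"x":0,"y":0,"z":0,"spin":0,"grip":0.87}]'; for g in 0.848; do python3 -m jog '[{"x":0,"y":0,"z":0,"spin":0,"grip":0.847},{"x":0,"y":0,"z":0,"spin":0,"grip":0.847},{"x":0,"y":0,"z":0,"spin":0,"grip":0.847}]'; python3 -c "
from rig import *
print(sense()['wrist_torque'])"; done;  python3 -m jog '[{"x":0,"y":0,"z":0,"spin":0,"grip":0.844},{"x":0,"y":0,"z":0,"spin":0,"grip":0.844},{"x":0,"y":0,"z":0,"spin":0,"grip":0.844}]'; python3 -c "
from rig import *
print(sense()['wrist_torque'])"
```

```text
clock: 9.52
eef_pos: [589.0, -302.1, 294.6]
tcp_rot: [3.14, -0.001, 1.372]
contact_force: [0.1, 0.3, -4.8]
opening: 0.149
grasp_force: 50.1
clock: 9.77
eef_pos: [587.5, -305.2, 292.2]
tcp_rot: [-3.14, -0.0, 1.37]
contact_force: [0.3, -0.8, -2.6]
opening: 0.153
grasp_force: 39.3
[-0.41586727  0.07436688  0.0038598 ]
clock: 10.02
eef_pos: [587.9, -305.2, 292.9]
tcp_rot: [-3.141, -0.0, 1.369]
contact_force: [-0.6, 0.9, -2.9]
opening: 0.158
grasp_force: 28.1
[-0.27845541  0.06015319 -0.02521556]
```

```bash
python3 -m jog '[{"x":0,"y":0,"z":0,"spin":0,"grip":0.842},{"x":0,"y":0,"z":0,"spin":0,"grip":0.842},{"x":0,"y":0,"z":0,"spin":0,"grip":0.842}]'; python3 -c "
from rig import *
print(sense()['wrist_torque'])";  python3 -m jog '[{"x":0,"y":0,"z":0,"spin":0,"grip":0.841},{"x":0,"y":0,"z":0,"spin":0,"grip":0.841},{"x":0,"y":0,"z":0,"spin":0,"grip":0.841}]'; python3 - <<'E'
from rig import *
import cv2,numpy as np
s=sense();print(s["wrist_torque"])
g=grab_frame("scene");np.save("s2.npy",g,allow_pickle=True)
h=cv2.cvtColor(g["pixels"],cv2.COLOR_BGR2HSV);m=cv2.inRange(h,(18,40,130),(32,140,255));m[:60]=0;m[250:]=0;m[:,:120]=0;m[:,300:]=0
c=max(cv2.findContours(m,0,2)[0],key=cv2.contourArea);print(cv2.contourArea(c),cv2.boundingRect(c))
E
```

```text
clock: 10.27
eef_pos: [587.9, -305.1, 293.2]
tcp_rot: [-3.142, 0.0, 1.37]
contact_force: [-0.7, -1.1, -4.1]
opening: 0.165
grasp_force: 20.3
[-0.25355376  0.05158121 -0.01978114]
clock: 10.52
eef_pos: [588.0, -304.8, 293.3]
tcp_rot: [3.142, -0.0, 1.37]
contact_force: [0.6, 0.4, -2.6]
opening: 0.161
grasp_force: 16.8
[0.02014731 0.04184283 0.00263758]
127.5 (155, 100, 18, 39)
```

```bash
python3 -m jog '[{"x":0,"y":0,"z":0,"spin":0,"grip":0.85},{"x":0,"y":0,"z":0,"spin":0,"grip":0.85},{"x":0,"y":0,"z":0,"spin":0,"grip":0.85}]' 120; python3 - <<'E'
from rig import *
import cv2,numpy as np
f=grab_frame("scene");g=grab_frame("side")
cv2.imwrite("pics/j.png",np.hstack([cv2.resize(f["pixels"][40:280,100:292],(400,500)),cv2.resize(g["pixels"][10:220,180:348],(400,500))]))
E
```

```text
clock: 10.82
eef_pos: [588.0, -304.9, 293.3]
tcp_rot: [3.142, -0.0, 1.37]
contact_force: [0.2, 0.7, -2.8]
opening: 0.158
grasp_force: 28.3
```

View pics/j.png

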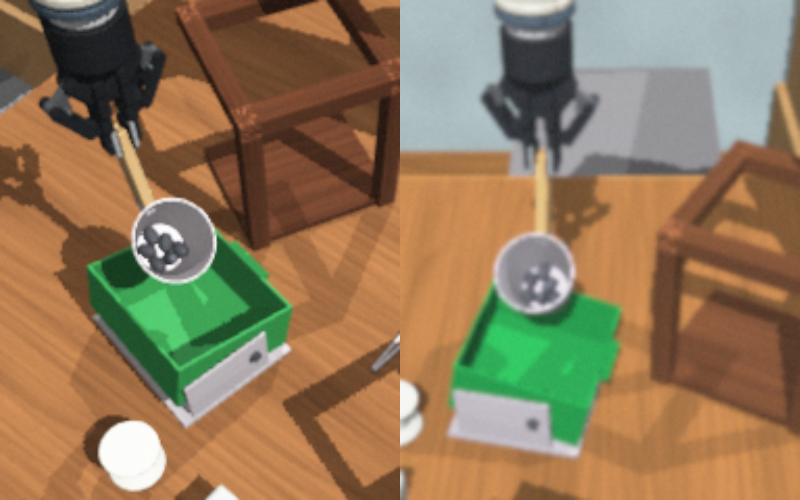

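The scene and side views show the cup hanging mouth-outward at about 50–55° above the bin, with all six sinkers still in it. Now I lower it to the bin floor and roll it over.

```bash
python3 -m jog '[{"x":1.3,"y":0,"z":0,"spin":0,"grip":0.86},{"x":2,"y":0,"z":0.5,"spin":0,"grip":0.86},{"x":0,"y":0,"z":2,"spin":0,"grip":0.86},{"x":0,"y":0,"z":2,"spin":0,"grip":0.86},{"x":0,"y":0,"z":2,"spin":0,"grip":0.86},{"x":0,"y":0,"z":1,"spin":0,"grip":0.86},{"x":0,"y":0,"z":0.5,"spin":0,"grip":0.86},{"x":0,"y":0,"z":0,"spin":0,"grip":0.86},{"x":0,"y":0,"z":0,"spin":0,"grip":0.86}]'; python3 -m jog '[{"x":0,"y":0,"z":0.5,"spin":0,"grip":0.86},{"x":0,"y":0,"z":0.3,"spin":0,"grip":0.86},{"x":0,"y":0,"z":0,"spin":0,"grip":0.86}]'
```

```text
clock: 11.67
eef_pos: [595.1, -272.7, 214.0]
tcp_rot: [3.141, 0.0, 1.37]
contact_force: [1.3, 0.8, -3.4]
opening: 0.152
grasp_force: 48.7
clock: 11.92
eef_pos: [595.5, -273.3, 206.7]
tcp_rot: [3.139, 0.001, 1.37]
contact_force: [0.2, -0.6, 3.2]
opening: 0.153
grasp_force: 49.5
```

```bash
python3 -m jog '[{"x":0.6,"y":0,"z":0.15,"spin":0,"grip":0.855},{"x":0.7,"y":0,"z":0.15,"spin":0,"grip":0.855},{"x":0.7,"y":0,"z":0.2,"spin":0,"grip":0.855},{"x":0.7,"y":0,"z":0.2,"spin":0,"grip":0.855},{"x":0,"y":0,"z":0,"spin":0,"grip":0.855}]'; python3 -m jog '[{"x":0.7,"y":0,"z":0.2,"spin":0,"grip":0.855},{"x":0.7,"y":0,"z":0.25,"spin":0,"grip":0.855},{"x":0.7,"y":0,"z":0.3,"spin":0,"grip":0.855},{"x":0.7,"y":0,"z":0.3,"spin":0,"grip":0.855},{"x":0.7,"y":0,"z":0.2,"spin":0,"grip":0.855},{"x":0,"y":0,"z":0,"spin":0,"grip":0.855}]'; python3 - <<'E'
from rig import *
import cv2,numpy as np
f=grab_frame("scene");g=grab_frame("side")
cv2.imwrite("pics/k.png",np.hstack([cv2.resize(f["pixels"][40:280,100:292],(400,500)),cv2.resize(g["pixels"][10:220,180:348],(400,500))]))
E
```

```text
clock: 12.33
eef_pos: [604.3, -249.2, 207.5]
tcp_rot: [3.128, 0.006, 1.371]
contact_force: [-8.0, -7.4, 45.0]
opening: 0.152
grasp_force: 60.0
clock: 12.83
eef_pos: [616.1, -213.4, 202.0]
tcp_rot: [3.117, 0.002, 1.37]
contact_force: [-9.8, 8.4, 86.2]
opening: 0.155
grasp_force: 84.0
```

View pics/k.png

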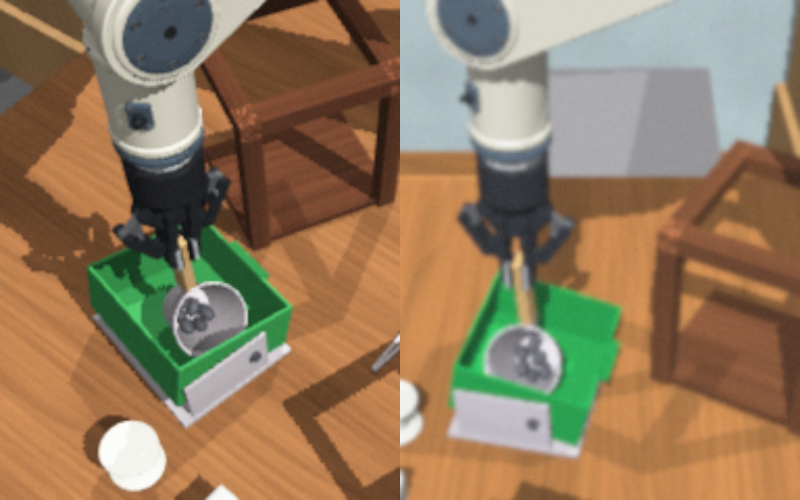

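The pictures show the cup slid to the +y side of the bin without rolling, and the push reached 86 N, so I lift off at once. Better plan: tip it over the bin's −y wall from outside, mouth inward. I have used all ten pictures, so I check by numbers from here.

```bash
python3 -m jog '[{"x":0,"y":0,"z":-0.8,"spin":0,"grip":0.86},{"x":0,"y":0,"z":-2,"spin":0,"grip":0.86},{"x":0,"y":0,"z":-2.5,"spin":0,"grip":0.86},{"x":0,"y":0,"z":-2.5,"spin":0,"grip":0.86},{"x":0,"y":0,"z":-2,"spin":0,"grip":0.86},{"x":-1,"y":-0.3,"z":-1,"spin":0,"grip":0.86},{"x":-2,"y":-0.3,"z":0,"spin":0,"grip":0.86},{"x":-2.2,"y":-0.3,"z":0,"spin":0,"grip":0.86},{"x":-2.2,"y":0,"z":0,"spin":0,"grip":0.86},{"x":-2,"y":0,"z":0,"spin":0,"grip":0.86},{"x":0,"y":0,"z":0,"spin":0,"grip":0.86},{"x":0,"y":0,"z":0,"spin":0,"grip":0.86}]'; python3 - <<'E'
from rig import *
import cv2,numpy as np
for i in range(3): print(sense()["wrist_torque"])
g=grab_frame("side");np.save("side3.npy",g,allow_pickle=True);g=grab_frame("scene");np.save("scene3.npy",g,allow_pickle=True)
E
```

```text
clock: 13.93
eef_pos: [578.4, -303.4, 293.0]
tcp_rot: [-3.14, -0.0, 1.368]
contact_force: [-0.1, 1.9, -3.6]
opening: 0.153
grasp_force: 59.2
[ 0.28665398 -0.05047708  0.01335047]
[ 0.28665398 -0.05047708  0.01335047]
[ 0.28665398 -0.05047708  0.01335047]
```

```bash
cat > th.py <<'E'
from rig import *
from h import *
import sys
def onplane(f,p,c0,n):
    c,d=ray(f,p);return c+d*((c0-c)@n)/(d@n)
def look(tag=""):
    s=sense();R=Ro.from_euler("xyz",s["tcp_rot"]).as_matrix();t=np.array(s["eef_pos"])
    print("t",s["clock"],"F",s["contact_force"].round(1),"M",s["wrist_torque"].round(2))
    for n in("scene","side"):
        f=grab_frame(n);np.save(f"{n}_{tag}.npy",f,allow_pickle=True)
        u=proj(f,t)[0];h=cv2.cvtColor(f["pixels"],cv2.COLOR_BGR2HSV)
        yy,xx=np.mgrid[:384,:512];near=np.hypot(xx-u[0],yy-u[1])<75
        m=cv2.inRange(h,(17,50,100),(32,150,255))*near.astype(np.uint8)
        g=cv2.inRange(h,(0,0,150),(180,45,255))*near.astype(np.uint8)
        for nm,mm in(("handle",m),("cup",g)):
            cs=cv2.findContours(mm,0,2)[0]
            if not cs: continue
            c=max(cs,key=cv2.contourArea);A_=cv2.contourArea(c)
            if A_<10: continue
            (cx,cy),(w,hh),an=cv2.minAreaRect(c);bx=cv2.boxPoints(((cx,cy),(w,hh),an))
            i=[0,1] if np.linalg.norm(bx[0]-bx[1])<np.linalg.norm(bx[1]-bx[2]) else [1,2]
            e1=(bx[i[0]]+bx[i[1]])/2;e2=2*np.array([cx,cy])-e1
            o=[]
            for e in(e1,e2):
                P=onplane(f,e,t,R[:,1])-t;o.append((round(P@R[:,0]),round(P[2]+0)))
            print(n,nm,"area",A_,"px",np.round([e1,e2]).tolist(),"(x',z) rel TCP",o)
if __name__=="__main__": look(sys.argv[1])
E
python3 th.py a3
```

```text
t 14.0333 F [ 0.6 -0.3 -3.5] M [0.15 0.   0.02]
scene handle area 119.5 px [[159.0, 94.0], [167.0, 128.0]] (x',z) rel TCP [(1, 45), (-8, -69)]
scene cup area 1162.5 px [[178.0, 125.0], [178.0, 164.0]] (x',z) rel TCP [(51, -9), (-8, -216)]
side handle area 133.0 px [[243.0, 68.0], [245.0, 100.0]] (x',z) rel TCP [(-1, 44), (-11, -65)]
side cup area 5469.5 px [[317.0, 46.0], [169.0, 46.0]] (x',z) rel TCP [(-2496, -1205), (406, 322)]
```

```bash
python3 -m jog '[{"x":-1.5,"y":0.3,"z":0,"spin":0,"grip":0.86},{"x":-2.5,"y":0.2,"z":0,"spin":0,"grip":0.86},{"x":-2,"y":0,"z":0,"spin":0,"grip":0.86},{"x":-1,"y":0,"z":0.5,"spin":0,"grip":0.85},{"x":0,"y":0,"z":1.5,"spin":0,"grip":0.85},{"x":0,"y":0,"z":1,"spin":0,"grip":0.85},{"x":0,"y":0,"z":0.4,"spin":0,"grip":0.85},{"x":0,"y":0,"z":0,"spin":0,"grip":0.85}]'; python3 -m jog '[{"x":0.8,"y":0,"z":0,"spin":0,"grip":0.85},{"x":0.8,"y":0,"z":0,"spin":0,"grip":0.85},{"x":0.6,"y":0,"z":0,"spin":0,"grip":0.85},{"x":0.5,"y":0,"z":0,"spin":0,"grip":0.85},{"x":0,"y":0,"z":0,"spin":0,"grip":0.85}]'; python3 th.py a4
```

```text
clock: 14.8
eef_pos: [569.7, -370.6, 258.0]
tcp_rot: [-3.139, -0.001, 1.37]
contact_force: [1.2, 0.3, -2.8]
opening: 0.149
grasp_force: 57.0
clock: 15.22
eef_pos: [576.3, -344.5, 260.8]
tcp_rot: [3.14, 0.001, 1.371]
contact_force: [-0.5, -2.3, -1.4]
opening: 0.15
grasp_force: 57.3
t 15.2167 F [-0.5 -2.3 -1.4] M [-0.37  0.29 -0.01]
scene handle area 117.5 px [[149.0, 94.0], [157.0, 128.0]] (x',z) rel TCP [(5, 51), (-13, -74)]
scene cup area 1087.0 px [[181.0, 131.0], [154.0, 157.0]] (x',z) rel TCP [(113, 27), (-108, -293)]
side handle area 118.5 px [[243.0, 70.0], [247.0, 101.0]] (x',z) rel TCP [(17, 54), (-18, -70)]
side cup area 5413.5 px [[317.0, 40.0], [170.0, 52.0]] (x',z) rel TCP [(-2515, -1155), (438, 339)]
```

```bash
python3 -m jog '[{"x":0.7,"y":0,"z":0,"spin":0,"grip":0.85},{"x":0.8,"y":0,"z":0,"spin":0,"grip":0.85},{"x":0.8,"y":0,"z":0,"spin":0,"grip":0.85},{"x":0,"y":0,"z":0,"spin":0,"grip":0.85}]'; python3 th.py a5;  python3 -m jog '[{"x":0.8,"y":0,"z":0.1,"spin":0,"grip":0.85},{"x":0.8,"y":0,"z":0.2,"spin":0,"grip":0.85},{"x":0.8,"y":0,"z":0.2,"spin":0,"grip":0.85},{"x":0.8,"y":0,"z":0.3,"spin":0,"grip":0.85},{"x":0,"y":0,"z":0,"spin":0,"grip":0.85}]'; python3 th.py a6
```

```text
clock: 15.65
eef_pos: [580.7, -321.5, 260.3]
tcp_rot: [3.141, 0.0, 1.371]
contact_force: [-1.3, -3.3, 4.6]
opening: 0.154
grasp_force: 58.8
t 15.65 F [-1.3 -3.3  4.6] M [-0.81  0.57 -0.09]
scene handle area 80.5 px [[156.0, 101.0], [159.0, 130.0]] (x',z) rel TCP [(5, 50), (-27, -74)]
scene cup area 1023.5 px [[170.0, 128.0], [170.0, 165.0]] (x',z) rel TCP [(37, -10), (-32, -227)]
side handle area 103.5 px [[242.0, 74.0], [246.0, 103.0]] (x',z) rel TCP [(3, 49), (-19, -63)]
side cup area 4827.0 px [[175.0, 39.0], [318.0, 57.0]] (x',z) rel TCP [(391, 348), (-2907, -1523)]
clock: 16.17
eef_pos: [588.1, -290.3, 254.2]
tcp_rot: [3.138, -0.0, 1.37]
contact_force: [-3.1, 1.1, 17.7]
opening: 0.154
grasp_force: 64.0
t 16.1667 F [-3.1  1.1 17.7] M [-0.27  0.9  -0.14]
scene handle area 30.5 px [[163.0, 111.0], [168.0, 121.0]] (x',z) rel TCP [(-3, 45), (9, 23)]
scene cup area 586.0 px [[185.0, 136.0], [159.0, 163.0]] (x',z) rel TCP [(74, 31), (-138, -287)]
side handle area 40.5 px [[240.0, 81.0], [240.0, 95.0]] (x',z) rel TCP [(0, 52), (7, 12)]
side cup area 4101.5 px [[172.0, 45.0], [313.0, 55.0]] (x',z) rel TCP [(373, 351), (-2405, -1205)]
```

```bash
python3 -m jog '[{"x":0.9,"y":0,"z":0.2,"spin":0,"grip":0.848},{"x":0.9,"y":0,"z":0.3,"spin":0,"grip":0.848},{"x":0.9,"y":0,"z":0.3,"spin":0,"grip":0.848},{"x":0,"y":0,"z":0,"spin":0,"grip":0.848}]'; python3 -m jog '[{"x":0.9,"y":0,"z":0.4,"spin":0,"grip":0.848},{"x":0.9,"y":0,"z":0.5,"spin":0,"grip":0.848},{"x":0,"y":0,"z":0,"spin":0,"grip":0.848}]'; python3 th.py a7
```

```text
clock: 16.6
eef_pos: [592.9, -263.2, 244.6]
tcp_rot: [3.14, -0.001, 1.37]
contact_force: [-1.1, 1.1, 10.8]
opening: 0.159
grasp_force: 56.9
clock: 16.85
eef_pos: [596.5, -245.3, 235.2]
tcp_rot: [3.14, -0.002, 1.37]
contact_force: [-0.5, 1.8, 8.4]
opening: 0.153
grasp_force: 58.0
t 16.85 F [-0.5  1.8  8.4] M [-0.08  0.09 -0.05]
scene handle area 27.5 px [[178.0, 128.0], [181.0, 137.0]] (x',z) rel TCP [(4, 56), (5, 27)]
scene cup area 542.5 px [[191.0, 157.0], [160.0, 157.0]] (x',z) rel TCP [(32, -19), (-161, -216)]
side handle area 36.5 px [[236.0, 96.0], [236.0, 106.0]] (x',z) rel TCP [(3, 55), (8, 27)]
side cup area 2853.0 px [[175.0, 52.0], [307.0, 67.0]] (x',z) rel TCP [(319, 354), (-1887, -964)]
```

```bash
python3 -m jog '[{"x":0.8,"y":0,"z":0.5,"spin":0,"grip":0.848},{"x":0.9,"y":0,"z":0.7,"spin":0,"grip":0.848},{"x":0.9,"y":0,"z":0.7,"spin":0,"grip":0.848},{"x":0,"y":0,"z":0,"spin":0,"grip":0.848}]'; python3 -m jog '[{"x":0.8,"y":0,"z":0.8,"spin":0,"grip":0.848},{"x":0.8,"y":0,"z":0.8,"spin":0,"grip":0.848},{"x":0.6,"y":0,"z":0.8,"spin":0,"grip":0.848},{"x":0,"y":0,"z":0,"spin":0,"grip":0.848}]'; python3 -m jog '[{"x":0.4,"y":0,"z":0.6,"spin":0,"grip":0.848},{"x":0.4,"y":0,"z":0.6,"spin":0,"grip":0.848},{"x":0,"y":0,"z":0,"spin":0,"grip":0.848},{"x":0,"y":0,"z":0,"spin":0,"grip":0.848}]'; python3 th.py a8
```

```text
clock: 17.28
eef_pos: [601.7, -219.1, 215.7]
tcp_rot: [3.141, -0.003, 1.37]
contact_force: [0.3, 4.5, 9.9]
opening: 0.152
grasp_force: 60.2
clock: 17.62
eef_pos: [606.0, -196.8, 191.5]
tcp_rot: [-3.141, -0.005, 1.37]
contact_force: [0.2, 10.3, 10.8]
opening: 0.157
grasp_force: 63.2
clock: 17.95
eef_pos: [608.2, -189.2, 180.7]
tcp_rot: [3.14, -0.005, 1.37]
contact_force: [1.1, 12.9, 11.0]
opening: 0.157
grasp_force: 64.4
t 17.95 F [ 1.1 12.9 11. ] M [ 1.48  0.03 -0.17]
scene handle area 36.0 px [[198.0, 159.0], [201.0, 170.0]] (x',z) rel TCP [(7, 61), (9, 23)]
scene cup area 793.5 px [[235.0, 201.0], [183.0, 239.0]] (x',z) rel TCP [(129, 37), (-280, -830)]
side handle area 48.5 px [[231.0, 125.0], [231.0, 136.0]] (x',z) rel TCP [(3, 57), (10, 26)]
side cup area 891.5 px [[277.0, 73.0], [201.0, 78.0]] (x',z) rel TCP [(-683, -201), (167, 302)]
```

```bash
python3 -m jog '[{"x":0,"y":0,"z":0,"spin":0,"grip":0.88},{"x":0,"y":0,"z":-1,"spin":0,"grip":0.88},{"x":0.5,"y":0,"z":-2,"spin":0,"grip":0.88},{"x":0.5,"y":0,"z":-2,"spin":0,"grip":0.88},{"x":0,"y":0,"z":-1.5,"spin":0,"grip":0.88},{"x":0,"y":0,"z":0,"spin":0,"grip":0.88},{"x":0,"y":0,"z":0,"spin":0,"grip":0.88}]'; python3 th.py a9; python3 -m jog '[{"x":0,"y":0,"z":0,"spin":0,"grip":0.88}]'; python3 - <<'E'
import numpy as np,cv2
from h import *
# dark sinker blobs: scene & side, within bin region
for n in("scene","side"):
    f=np.load(f"{n}_a9.npy",allow_pickle=True).item();g=cv2.cvtColor(f["pixels"],cv2.COLOR_BGR2HSV)
    poly=proj(f,[[653,-340,108],[503,-310,88],[540,-145,88],[690,-172,108]]).astype(np.int32)
    m=np.zeros((384,512),np.uint8);cv2.fillConvexPoly(m,poly,255)
    d=cv2.inRange(g,(0,0,0),(180,110,95))&m
    k,l,st,ce=cv2.connectedComponentsWithStats(d)
    print(n,[(st[i,4].item(),ce[i].round().tolist(),onz(f,ce[i],30).round().tolist()[:2]) for i in range(1,k) if st[i,4]>4])
E
```

```text
clock: 18.63
eef_pos: [609.0, -182.3, 244.8]
tcp_rot: [3.141, -0.001, 1.37]
contact_force: [-1.7, -0.8, -2.5]
opening: 0.148
grasp_force: 112.1
t 18.6333 F [-1.7 -0.8 -2.5] M [ 0.26 -0.06  0.01]
scene handle area 42.5 px [[196.0, 142.0], [200.0, 154.0]] (x',z) rel TCP [(4, 58), (10, 25)]
scene cup area 660.5 px [[235.0, 201.0], [191.0, 233.0]] (x',z) rel TCP [(122, -29), (-171, -654)]
side handle area 47.0 px [[229.0, 108.0], [229.0, 119.0]] (x',z) rel TCP [(2, 53), (10, 24)]
side cup area 1777.0 px [[178.0, 57.0], [293.0, 74.0]] (x',z) rel TCP [(247, 331), (-1190, -573)]
clock: 18.82
eef_pos: [608.0, -182.4, 243.1]
tcp_rot: [-3.139, -0.001, 1.37]
contact_force: [-0.4, -0.2, -2.5]
opening: 0.147
grasp_force: 112.1
scene [(160, [188.0, 153.0], [509.0, -341.0]), (16, [202.0, 155.0], [492.0, -304.0]), (25, [167.0, 161.0], [566.0, -370.0]), (79, [207.0, 178.0], [543.0, -244.0]), (41, [219.0, 189.0], [551.0, -192.0])]
side []
```

```bash
for i in 1 2 3 4 5 6; do python3 -m jog '[{"x":0,"y":0,"z":0,"spin":0,"grip":0.88}]' | grep contact; done; python3 - <<'E'
from rig import *
from h import *
for n in("wrist",):
    f=grab_frame(n);g=cv2.cvtColor(f["pixels"],cv2.COLOR_BGR2HSV)
    gm=cv2.inRange(g,(50,80,30),(75,255,255));print("green",cv2.boundingRect(gm))
f=grab_frame("scene");a=f["pixels"].astype(int);b=A["pixels"].astype(int)
d=((abs(a-b).max(2)>35)&(f["pixels"].max(2)<110)&(cv2.cvtColor(f["pixels"],cv2.COLOR_BGR2HSV)[...,1]<120)).astype(np.uint8)
k,l,st,ce=cv2.connectedComponentsWithStats(d)
print([(st[i].tolist(),onz(f,ce[i],30).round().tolist()[:2]) for i in range(1,k) if st[i,4]>6])
E
```

```text
contact_force: [0.4, -0.2, -2.0]
contact_force: [-0.8, 0.7, -1.2]
contact_force: [-0.3, 0.1, -2.7]
contact_force: [0.2, -1.0, -1.0]
contact_force: [0.1, -0.1, -2.4]
contact_force: [-0.1, 0.0, -2.4]
green (156, 122, 222, 246)
[([118, 0, 5, 9, 17], [143.0, -1015.0]), ([359, 1, 18, 24, 135], [-389.0, -255.0]), ([390, 0, 75, 103, 3319], [-337.0, 25.0]), ([126, 3, 36, 51, 215], [184.0, -863.0]), ([474, 6, 8, 20, 23], [-619.0, 88.0]), ([170, 11, 45, 49, 1635], [114.0, -679.0]), ([384, 10, 15, 12, 24], [-430.0, -172.0]), ([383, 16, 8, 8, 17], [-390.0, -172.0]), ([362, 19, 33, 47, 776], [-272.0, -142.0]), ([468, 32, 5, 10, 13], [-486.0, 112.0]), ([463, 46, 5, 10, 13], [-402.0, 126.0]), ([148, 48, 12, 24, 62], [287.0, -696.0]), ([450, 49, 41, 43, 579], [-319.0, 175.0]), ([367, 55, 4, 8, 13], [-161.0, -121.0]), ([174, 65, 20, 8, 52], [258.0, -592.0]), ([375, 66, 8, 2, 9], [-147.0, -76.0]), ([47, 72, 70, 59, 1022], [560.0, -743.0]), ([157, 74, 3, 5, 8], [336.0, -630.0]), ([169, 76, 15, 16, 178], [326.0, -559.0]), ([149, 90, 70, 75, 2241], [448.0, -400.0]), ([348, 92, 14, 24, 65], [56.0, -52.0]), ([217, 117, 4, 9, 14], [363.0, -350.0]), ([200, 154, 4, 4, 12], [492.0, -306.0]), ([198, 173, 18, 13, 96], [544.0, -243.0]), ([214, 186, 9, 6, 29], [551.0, -198.0])]
```

```bash
python3 -m jog '[{"x":0,"y":0,"z":-2,"spin":0,"grip":0.88},{"x":0,"y":0,"z":2,"spin":0,"grip":0.88},{"x":0,"y":0,"z":-2,"spin":0,"grip":0.88},{"x":0,"y":0,"z":2,"spin":0,"grip":0.88},{"x":-2,"y":0,"z":0,"spin":0,"grip":0.88},{"x":2,"y":0,"z":0,"spin":0,"grip":0.88},{"x":-2,"y":0,"z":0,"spin":0,"grip":0.88},{"x":2,"y":0,"z":0,"spin":0,"grip":0.88},{"x":0,"y":0,"z":-2,"spin":0,"grip":0.88},{"x":0,"y":0,"z":2,"spin":0,"grip":0.88},{"x":0,"y":0,"z":0,"spin":0,"grip":0.88},{"x":0,"y":0,"z":0,"spin":0,"grip":0.88},{"x":0,"y":0,"z":0,"spin":0,"grip":0.88}]' | grep -v tcp;  for i in 1 2 3 4 5 6; do python3 -m jog '[{"x":0,"y":0,"z":0,"spin":0,"grip":0.88}]' | grep contact; done; python3 - <<'E'
from rig import *
from h import *
f=grab_frame("scene");a=f["pixels"].astype(int);b=A["pixels"].astype(int)
d=((abs(a-b).max(2)>35)&(f["pixels"].max(2)<110)&(cv2.cvtColor(f["pixels"],cv2.COLOR_BGR2HSV)[...,1]<120)).astype(np.uint8)
d[:140]=0
k,l,st,ce=cv2.connectedComponentsWithStats(d)
print([(st[i].tolist(),onz(f,ce[i],30).round().tolist()[:2]) for i in range(1,k) if st[i,4]>6])
E
```

```text
clock: 20.5
eef_pos: [608.5, -182.6, 244.6]
contact_force: [-0.4, 0.5, -1.3]
opening: 0.152
grasp_force: 112.3
contact_force: [0.5, 0.2, -2.3]
contact_force: [0.2, -0.4, -2.0]
contact_force: [-0.4, -0.4, -1.6]
contact_force: [0.7, -0.6, -2.3]
contact_force: [0.9, -0.4, -2.2]
contact_force: [0.1, 0.1, -2.1]
[([153, 140, 57, 25, 706], [513.0, -370.0]), ([200, 152, 4, 6, 14], [491.0, -306.0]), ([198, 173, 18, 13, 97], [544.0, -243.0]), ([214, 186, 9, 5, 29], [551.0, -198.0])]
```

```bash
python3 -m jog '[{"x":0,"y":0,"z":-1.5,"spin":0,"grip":0.86},{"x":0,"y":0,"z":-2.5,"spin":0,"grip":0.86},{"x":0,"y":0,"z":-2,"spin":0,"grip":0.86},{"x":0,"y":0,"z":0,"spin":0,"grip":0.85},{"x":0,"y":0,"z":0,"spin":0,"grip":0.844},{"x":0,"y":0,"z":0,"spin":0,"grip":0.842},{"x":0,"y":0,"z":0,"spin":0,"grip":0.842}]'; python3 th.py b1;  python3 -m jog '[{"x":0,"y":0,"z":0,"spin":0,"grip":0.84},{"x":0,"y":0,"z":0,"spin":0,"grip":0.84},{"x":0,"y":0,"z":0,"spin":0,"grip":0.84}]'|tail -3; python3 th.py b2
```

```text
clock: 21.63
eef_pos: [608.1, -182.3, 303.2]
tcp_rot: [-3.139, -0.0, 1.37]
contact_force: [0.5, 0.1, -2.2]
opening: 0.159
grasp_force: 31.2
t 21.6333 F [ 0.5  0.1 -2.2] M [ 0.31 -0.12  0.03]
scene handle area 55.0 px [[191.0, 123.0], [197.0, 135.0]] (x',z) rel TCP [(0, 52), (11, 26)]
scene cup area 255.5 px [[201.0, 67.0], [164.0, 77.0]] (x',z) rel TCP [(64, 229), (-69, 120)]
side handle area 52.0 px [[228.0, 88.0], [228.0, 100.0]] (x',z) rel TCP [(0, 52), (8, 23)]
side cup area 1974.0 px [[242.0, 32.0], [274.0, 95.0]] (x',z) rel TCP [(-151, 120), (-612, -382)]
contact_force: [-0.3, -0.3, -1.6]
opening: 0.16
grasp_force: 20.5
t 21.9833 F [-0.3 -0.3 -1.6] M [ 0.23 -0.1  -0.06]
scene handle area 48.5 px [[190.0, 123.0], [196.0, 134.0]] (x',z) rel TCP [(-5, 48), (11, 29)]
scene cup area 272.0 px [[185.0, 140.0], [164.0, 154.0]] (x',z) rel TCP [(-43, -39), (-192, -239)]
side handle area 55.0 px [[228.0, 87.0], [228.0, 98.0]] (x',z) rel TCP [(2, 55), (8, 28)]
side cup area 1857.5 px [[299.0, 56.0], [242.0, 59.0]] (x',z) rel TCP [(-1380, -628), (-142, 49)]
```

```bash
python3 -m jog '[{"x":0,"y":0,"z":0,"spin":0,"grip":0.838},{"x":0,"y":0,"z":0,"spin":0,"grip":0.838},{"x":0,"y":0,"z":0,"spin":0,"grip":0.838}]'|tail -3; python3 th.py b3|grep -v cup;  python3 -m jog '[{"x":0,"y":0,"z":0,"spin":0,"grip":0.837},{"x":0,"y":0,"z":0,"spin":0,"grip":0.837},{"x":0,"y":0,"z":0,"spin":0,"grip":0.837}]'|tail -3; python3 th.py b4|grep -v cup
```

```text
contact_force: [0.3, 0.5, -0.8]
opening: 0.158
grasp_force: 9.1
t 22.3333 F [ 0.3  0.5 -0.8] M [0.13 0.01 0.01]
scene handle area 91.5 px [[194.0, 124.0], [194.0, 154.0]] (x',z) rel TCP [(8, 56), (-17, -64)]
side handle area 148.0 px [[227.0, 88.0], [232.0, 122.0]] (x',z) rel TCP [(6, 54), (-16, -66)]
contact_force: [0.4, 0.3, -1.6]
opening: 0.164
grasp_force: 4.0
t 22.6833 F [ 0.4  0.3 -1.6] M [-0.03 -0.01  0.02]
scene handle area 159.0 px [[190.0, 126.0], [200.0, 161.0]] (x',z) rel TCP [(-5, 38), (6, -66)]
side handle area 169.5 px [[221.0, 108.0], [278.0, 123.0]] (x',z) rel TCP [(64, 37), (-730, -621)]
```

```bash
python3 -m jog '[{"x":0,"y":0,"z":0,"spin":0,"grip":0.86},{"x":0,"y":0,"z":0,"spin":0,"grip":0.86},{"x":0,"y":0,"z":0,"spin":0,"grip":0.86}]'|tail -3; python3 -m jog '[{"x":2,"y":0,"z":0,"spin":0,"grip":0.86},{"x":3,"y":0,"z":0,"spin":0,"grip":0.86},{"x":3,"y":0,"z":0,"spin":0,"grip":0.86},{"x":2,"y":0,"z":0,"spin":0,"grip":0.86},{"x":1,"y":0,"z":0,"spin":0,"grip":0.86},{"x":0,"y":0,"z":0,"spin":0,"grip":0.86}]'; cat > sk.py <<'E'
from th import *
look("c1")
t=sense()["eef_pos"]
for n,f0 in(("scene",A),("side",B)):
    f=np.load(f"{n}_c1.npy",allow_pickle=True).item();a=f["pixels"];g=cv2.cvtColor(a,cv2.COLOR_BGR2HSV)
    d=((a.max(2)<115)&(g[...,1]<120)).astype(np.uint8)
    poly=proj(f,[[660,-352,112],[495,-318,85],[533,-135,85],[697,-165,112]]).astype(np.int32)
    m=np.zeros((384,512),np.uint8);cv2.fillConvexPoly(m,poly,1)
    u=proj(f,t-[0,0,140])[0];yy,xx=np.mgrid[:384,:512];c=(np.hypot(xx-u[0],yy-u[1])<38).astype(np.uint8)
    for nm,q in(("bin",d&m),("cup",d&c)):
        k,l,st,ce=cv2.connectedComponentsWithStats(q)
        print(n,nm,[(st[i].tolist(),onz(f,ce[i],30).round().tolist()[:2]) for i in range(1,k) if st[i,4]>6])
E
python3 sk.py
```

```text
contact_force: [-0.4, 1.1, -2.3]
opening: 0.152
grasp_force: 56.7
clock: 23.53
eef_pos: [631.2, -73.0, 304.8]
tcp_rot: [3.142, -0.0, 1.372]
contact_force: [0.4, -0.8, -2.5]
opening: 0.155
grasp_force: 56.6
t 23.5333 F [ 0.4 -0.8 -2.5] M [ 0.1  -0.01  0.02]
scene handle area 121.5 px [[226.0, 165.0], [237.0, 193.0]] (x',z) rel TCP [(-10, 22), (19, -46)]
scene cup area 1445.0 px [[246.0, 191.0], [246.0, 236.0]] (x',z) rel TCP [(46, -3), (42, -212)]
side handle area 199.5 px [[213.0, 117.0], [213.0, 156.0]] (x',z) rel TCP [(10, 55), (40, -36)]
side cup area 1445.5 px [[195.0, 171.0], [258.0, 182.0]] (x',z) rel TCP [(148, 20), (-414, -591)]
scene bin [([194, 151, 37, 44, 676], [519.0, -243.0])]
scene cup [([233, 171, 4, 5, 13], [482.0, -192.0]), ([196, 172, 36, 57, 651], [591.0, -167.0]), ([208, 178, 8, 8, 45], [543.0, -225.0]), ([236, 193, 21, 6, 71], [522.0, -124.0]), ([230, 224, 9, 5, 24], [613.0, -91.0])]
side bin [([220, 123, 14, 15, 62], [662.0, -429.0]), ([235, 127, 6, 3, 8], [615.0, -432.0]), ([211, 147, 3, 7, 8], [690.0, -317.0]), ([256, 162, 6, 5, 16], [542.0, -252.0])]
side cup [([211, 147, 3, 7, 8], [690.0, -317.0]), ([256, 162, 3, 5, 12], [545.0, -253.0]), ([235, 175, 5, 5, 12], [606.0, -193.0]), ([230, 181, 8, 9, 38], [611.0, -160.0])]
```

```bash
python3 - <<'E'
from rig import *
from h import *
w=grab_frame("wrist");np.save("wc.npy",w,allow_pickle=True)
a=w["pixels"];g=cv2.cvtColor(a,cv2.COLOR_BGR2HSV)
q=((g[...,1]<70)&(g[...,2]>90)).astype(np.uint8);q[:,:60]=0
k,l,st,ce=cv2.connectedComponentsWithStats(q);print("light",[st[i].tolist() for i in range(1,k) if st[i,4]>300])
i=1+np.argmax(st[1:,4]);cn=max(cv2.findContours((l==i).astype(np.uint8),0,2)[0],key=cv2.contourArea);hl=cv2.convexHull(cn)
m=np.zeros(q.shape,np.uint8);cv2.fillConvexPoly(m,hl,1)
d=((g[...,2]<80)&(m>0)).astype(np.uint8);k,l,st,ce=cv2.connectedComponentsWithStats(d);print("dark in it",[(st[i].tolist()) for i in range(1,k) if st[i,4]>8])
x,y,ww,hh=cv2.boundingRect(hl)
s=a[y:y+hh,x:x+ww].max(2);print(cv2.resize(s,(34,20),interpolation=cv2.INTER_AREA)//10)
E
```

```text
light [[341, 0, 95, 120, 10293], [183, 77, 141, 139, 13733], [60, 117, 93, 25, 946], [352, 166, 66, 63, 3067], [265, 188, 62, 29, 1008], [217, 244, 19, 53, 619], [271, 244, 19, 53, 619]]
dark in it [[265, 193, 17, 8, 37]]
[[17 16 17 16 16 16 16 18 17 17 19 20 19 18 18 18 18 19 19 20 20 20 20 19
  18 17 18 19 17 17 18 18 18 19]
 [17 16 16 17 15 16 16 20 20 19 17 15 14 15 15 15 15 16 16 16 16 16 17 18
  20 21 20 19 18 17 18 18 18 19]
 [17 16 16 17 17 20 18 14 13 13 14 14 14 15 15 15 15 16 16 16 16 16 16 16
  16 16 17 20 20 17 18 18 18 19]
 [17 16 16 20 19 13 11 12 12 13 13 13 13 14 14 15 15 15 15 15 15 15 15 15
  15 15 15 15 16 20 20 18 17 19]
 [17 17 20 16 11 11 11 11 11 11 12 12 12 12 12 12 13 14 14 15 16 16 16 16
  15 15 15 15 15 15 18 21 18 18]
 [11 20 16 11 11 11 11 12 12 12 12 12 12 12 12 12 12 12 12 12 13 14 15 15
  15 15 15 15 15 15 15 18 20 18]
 [15 18 11 11 11 11 11 11 11 11 11 11 12 12 12 12 12 11 11 11 11 11 11 11
  13 15 15 15 15 15 14 14 20 19]
 [20 14 10 11 11 11 11 11 11 12 12 12 12 12 12 12 12 12 12 11 11 11 11 11
  11 11 13 15 15 15 14 14 17 21]
 [22 12 10 11 11 11 11
[... 562 characters left out ...]
 23 23 23 23 23 23 23 22
  15 11 10 10 10 16 20 15 16 16]
 [17 18 18 17 19 20 15 10 10 20 23 23 23 23 23 23 23 23 23 23 23 23 23 23
  19 10 11 15 19 17 15 15 16 17]
 [17 18 19 18 16 15 17 20 19 21 23 23 23 23 23 23 23 23 23 23 23 23 23 23
  21 18 17 15 14 16 15 15 16 17]
 [16 17 18 18 18 22 21 18 14 15 18 21 22 23 23 23 23 23 23 23 22 21 19 16
  12 11 16 17 17 17 17 17 18 19]
 [15 15 15 16 14 15 14 15 15 12 10 10 10 11 17 20 20 20 20 14  8  7  8  8
   8 11 12 15 16 16 16 16 17 20]
 [16 15 14 12 12 12 12 12 12 12 14 12 10 10 16 20 20 20 20 15  9  9  8  7
   7  7  7  7  9 13 16 16 16 17]
 [14 12 12 12 12 12 12 12 12 13 18 13 10 11 17 20 20 20 20 16 10  9  9  9
   9  9  9  9  9  9 13 18 18 18]]
```

The wrist image shows the cup floor clean and bright, with no dark blobs: the dipper is empty, held at about 30°. I check for a free spot on the table where I can press it upright.

```bash
python3 - <<'E'
from h import *
for n,p in(("forcepsL",(408,357)),("forcepsR",(512,366)),("case",(270,405)),("caseR",(285,325))):print(n,onz(B,np.array(p)*.64,5).round())
for n,p in(("forceps tip",(437,339)),("f2",(495,280)),("bracket",(373,325)),("br2",(296,376))):print(n,onz(A,np.array(p)*.64,5).round())
E
python3 th.py c2 | grep -v cup
```

```text
forcepsL [528. -21.   5.]
forcepsR [345.  -3.   5.]
case [760.  82.   5.]
caseR [760. -94.   5.]
forceps tip [508. -18.   5.]
f2 [345.  -4.   5.]
bracket [ 553. -123.    5.]
br2 [ 707. -165.    5.]
t 23.6833 F [-0.6 -0.4 -2. ] M [0.04 0.02 0.03]
scene handle area 126.5 px [[226.0, 162.0], [236.0, 193.0]] (x',z) rel TCP [(-6, 32), (19, -47)]
side handle area 191.5 px [[221.0, 117.0], [213.0, 157.0]] (x',z) rel TCP [(-40, 15), (46, -36)]
```

```bash
python3 -m jog '[{"x":0,"y":0,"z":2,"spin":0,"grip":0.85},{"x":0,"y":0,"z":3,"spin":0,"grip":0.85},{"x":0,"y":0,"z":3,"spin":0,"grip":0.85},{"x":0,"y":0,"z":2.5,"spin":0,"grip":0.85},{"x":0,"y":0,"z":1.5,"spin":0,"grip":0.85},{"x":0,"y":0,"z":1,"spin":0,"grip":0.85},{"x":0,"y":0,"z":0,"spin":0,"grip":0.85}]' | grep -v tcp; python3 -m jog '[{"x":-0.2,"y":0,"z":0.5,"spin":0,"grip":0.85},{"x":-0.2,"y":0,"z":0.5,"spin":0,"grip":0.85},{"x":-0.2,"y":0,"z":0.5,"spin":0,"grip":0.85},{"x":0,"y":0,"z":0,"spin":0,"grip":0.85}]'| grep -v tcp; python3 -m jog '[{"x":-0.3,"y":0,"z":0.5,"spin":0,"grip":0.85},{"x":-0.3,"y":0,"z":0.5,"spin":0,"grip":0.85},{"x":0,"y":0,"z":0,"spin":0,"grip":0.85}]'| grep -v tcp
```

```text
clock: 24.37
eef_pos: [629.5, -75.6, 172.6]
contact_force: [-0.9, 0.0, -1.4]
opening: 0.159
grasp_force: 56.6
clock: 24.7
eef_pos: [633.3, -82.1, 166.7]
contact_force: [-6.8, 0.3, 37.0]
opening: 0.154
grasp_force: 63.6
clock: 24.95
eef_pos: [633.3, -89.3, 159.5]
contact_force: [-9.3, -4.8, 56.1]
opening: 0.157
grasp_force: 71.4
```

```bash
python3 -m jog '[{"x":-0.2,"y":0,"z":0,"spin":0,"grip":0.844},{"x":-0.2,"y":0,"z":0,"spin":0,"grip":0.842},{"x":0,"y":0,"z":0,"spin":0,"grip":0.842}]'| grep -v tcp;python3 th.py c3 | grep -v cup; python3 -m jog '[{"x":-0.3,"y":0,"z":0.4,"spin":0,"grip":0.842},{"x":-0.3,"y":0,"z":0.4,"spin":0,"grip":0.842},{"x":0,"y":0,"z":0,"spin":0,"grip":0.842}]'| grep -v tcp; python3 th.py c4 | grep -v cup
```

```text
clock: 25.2
eef_pos: [632.0, -93.1, 158.3]
contact_force: [-7.8, -5.7, 44.6]
opening: 0.162
grasp_force: 44.3
t 25.2 F [-7.8 -5.7 44.6] M [-0.58  2.36  0.22]
scene handle area 85.5 px [[225.0, 200.0], [231.0, 222.0]] (x',z) rel TCP [(-2, 28), (17, -51)]
side handle area 144.0 px [[220.0, 156.0], [224.0, 188.0]] (x',z) rel TCP [(4, 59), (-5, -70)]
clock: 25.55
eef_pos: [631.1, -100.0, 150.5]
contact_force: [-9.3, -9.0, 46.7]
opening: 0.159
grasp_force: 45.1
t 25.55 F [-9.3 -9.  46.7] M [-1.04  2.5   0.22]
scene handle area 77.5 px [[223.0, 200.0], [229.0, 220.0]] (x',z) rel TCP [(0, 31), (16, -45)]
side handle area 146.5 px [[221.0, 154.0], [224.0, 187.0]] (x',z) rel TCP [(2, 65), (-2, -63)]
```

```bash
python3 -m jog '[{"x":0,"y":0,"z":-1,"spin":0,"grip":0.86},{"x":0,"y":0,"z":-2,"spin":0,"grip":0.86},{"x":0,"y":0,"z":-1,"spin":0,"grip":0.86},{"x":0,"y":0,"z":0,"spin":0,"grip":0.86}]'| grep -v tcp; cat > wt.py <<'E'
from rig import *
from h import *
def prof(w,c=253):
    a=w["pixels"].astype(int);return (a[0:250:3,c-3:c+4].mean(1)//10).astype(int)
def ell(w):
    g=cv2.cvtColor(w["pixels"],cv2.COLOR_BGR2HSV);q=((g[...,1]<70)&(g[...,2]>90)).astype(np.uint8);q[:,:60]=0
    k,l,st,ce=cv2.connectedComponentsWithStats(q)
    for i in range(1,k):
        if st[i,4]>1500 and st[i,0]<260<st[i,0]+st[i,2]:print("blob",st[i].tolist())
def uv(th,P,grip=(-118,121)):
    r=np.array(P)-grip;c,s=np.cos(np.radians(th)),np.sin(np.radians(th));return r[0]*c+r[1]*s,-r[0]*s+r[1]*c
def pix(w,th,P,grip=(-118,121),lat=0):
    x,z=uv(th,P,grip);T=np.array(w["T_tool_cam"]);X=np.array([x,lat,-19-z]) # tool coords
    p=np.array(w["camera_matrix"])@(T[:3,:3].T@(X-T[:3,3]));return (p[:2]/p[2]).round()
if __name__=="__main__":
    for w in(np.load("wc.npy",allow_pickle=True).item(),grab_frame("wrist")):
        ell(w);p=prof(w);print("B",p[:,0].tolist());print("R",p[:,2].tolist())
    for th in(20,30,40,50,60,70): print(th,"far rim",pix(w,th,(48,80)),"near rim",pix(w,th,(-48,80)),"floor",pix(w,th,(27,7)),pix(w,th,(-27,7)),"side",pix(w,th,(0,80),lat=48),"foot z rel tcp",round(19+min(uv(th,(30,0))[1],uv(th,(48,80))[1])))
E
python3 wt.py
```

```text
clock: 25.98
eef_pos: [628.6, -97.0, 185.4]
contact_force: [0.3, -0.7, -3.6]
opening: 0.157
grasp_force: 55.8
blob [183, 77, 141, 139, 13733]
B [3, 4, 4, 3, 4, 3, 4, 3, 4, 3, 3, 3, 3, 3, 3, 3, 3, 3, 3, 3, 3, 3, 3, 4, 4, 4, 19, 18, 15, 15, 16, 15, 15, 15, 14, 15, 12, 11, 12, 11, 11, 11, 11, 11, 11, 11, 11, 11, 11, 11, 14, 22, 22, 22, 22, 22, 22, 22, 22, 22, 23, 23, 23, 23, 22, 23, 10, 11, 11, 11, 11, 11, 11, 11, 11, 11, 11, 11, 11, 11, 11, 10, 11, 10]
R [10, 11, 10, 10, 11, 10, 10, 10, 10, 10, 9, 9, 9, 9, 9, 9, 9, 10, 10, 10, 10, 10, 10, 11, 11, 12, 21, 18, 15, 15, 16, 15, 15, 15, 15, 15, 13, 11, 12, 12, 11, 11, 11, 12, 12, 12, 11, 11, 12, 11, 14, 23, 23, 23, 23, 23, 23, 23, 23, 23, 23, 23, 23, 23, 22, 23, 20, 20, 20, 20, 20, 20, 20, 20, 20, 20, 20, 20, 20, 20, 20, 20, 20, 20]
blob [176, 57, 155, 144, 16884]
B [3, 3, 3, 3, 3, 3, 3, 3, 3, 4, 4, 4, 5, 4, 5, 5, 5, 6, 5, 12, 24, 12, 12, 13, 13, 13, 12, 12, 12, 12, 12, 12, 11, 9, 9, 9, 9, 9, 9, 9, 9, 9, 9, 9, 9, 23, 23, 23, 23, 23, 23, 23, 23, 23, 24, 24, 24, 24, 24, 24, 24, 24, 24, 24, 22, 24, 11, 12, 12, 12, 12, 12, 12, 12, 11, 11, 12, 1
[... 312 characters left out ...]
1, 21, 21, 21, 21, 21, 21, 21, 21]
20 far rim [252. -33.] near rim [252. 139.] floor [252.  59.] [252. 129.] side [339.  53.] foot z rel tcp -145
30 far rim [252.  12.] near rim [252. 157.] floor [252.  96.] [252. 158.] side [330.  81.] foot z rel tcp -160
40 far rim [252.  52.] near rim [252. 175.] floor [252. 131.] [252. 187.] side [324. 109.] foot z rel tcp -169
50 far rim [252.  89.] near rim [252. 194.] floor [252. 165.] [252. 217.] side [320. 136.] foot z rel tcp -172
60 far rim [252. 123.] near rim [252. 214.] floor [252. 198.] [252. 246.] side [316. 163.] foot z rel tcp -170
70 far rim [252. 155.] near rim [252. 234.] floor [252. 231.] [252. 277.] side [314. 189.] foot z rel tcp -161
```

```bash
python3 -m jog '[{"x":0,"y":0,"z":-1.6,"spin":0,"grip":0.86},{"x":0,"y":0,"z":-2.5,"spin":0,"grip":0.86},{"x":-1.5,"y":0,"z":-2.5,"spin":0,"grip":0.86},{"x":-2,"y":0,"z":0,"spin":0,"grip":0.86},{"x":-1,"y":0,"z":0,"spin":0,"grip":0.845},{"x":0,"y":0,"z":0,"spin":0,"grip":0.845}]' | grep -v tcp; python3 -m jog '[{"x":-0.8,"y":0,"z":0,"spin":0,"grip":0.845},{"x":-0.8,"y":0,"z":0,"spin":0,"grip":0.845},{"x":-0.8,"y":0,"z":0,"spin":0,"grip":0.845},{"x":-0.8,"y":0,"z":0.1,"spin":0,"grip":0.845},{"x":0,"y":0,"z":0,"spin":0,"grip":0.845}]' | grep -v tcp;  python3 -m jog '[{"x":-0.9,"y":0,"z":0.2,"spin":0,"grip":0.845},{"x":-0.9,"y":0,"z":0.2,"spin":0,"grip":0.845},{"x":0,"y":0,"z":0,"spin":0,"grip":0.845}]' | grep -v tcp; python3 wt.py | sed -n 4,6p
```

```text
clock: 26.53
eef_pos: [616.5, -142.1, 246.6]
contact_force: [0.7, 0.2, -2.8]
opening: 0.158
grasp_force: 39.2
clock: 26.95
eef_pos: [610.7, -172.6, 246.4]
contact_force: [0.1, 1.4, -0.8]
opening: 0.154
grasp_force: 39.3
clock: 27.2
eef_pos: [607.1, -190.7, 242.5]
contact_force: [-1.9, 2.2, 2.1]
opening: 0.156
grasp_force: 38.8
blob [170, 26, 181, 157, 18371]
B [7, 7, 7, 6, 7, 7, 7, 7, 6, 23, 22, 10, 10, 11, 11, 11, 11, 10, 10, 10, 11, 10, 11, 11, 10, 9, 7, 7, 8, 7, 7, 7, 7, 7, 7, 9, 12, 25, 25, 25, 25, 25, 25, 25, 25, 25, 25, 25, 25, 25, 25, 25, 25, 25, 25, 25, 25, 25, 24, 21, 25, 13, 13, 13, 13, 13, 13, 13, 13, 13, 13, 13, 13, 13, 13, 13, 13, 13, 13, 13, 13, 13, 13, 13]
R [18, 18, 18, 18, 18, 18, 18, 18, 18, 24, 23, 11, 11, 11, 11, 11, 11, 11, 11, 11, 11, 11, 11, 11, 11, 9, 8, 7, 8, 8, 7, 7, 7, 7, 7, 9, 12, 25, 25, 25, 25, 25, 25, 25, 25, 25, 25, 25, 25, 25, 25, 25, 25, 25, 25, 25, 25, 25, 24, 21, 25, 23, 23, 23, 23, 23, 23, 23, 23, 23, 23, 23, 23, 23, 23, 23, 23, 23, 23, 23, 23, 23, 23, 23]
```

```bash
python3 -m jog '[{"x":-0.9,"y":0,"z":0.3,"spin":0,"grip":0.845},{"x":-0.9,"y":0,"z":0.3,"spin":0,"grip":0.845},{"x":-0.9,"y":0,"z":0.4,"spin":0,"grip":0.845},{"x":0,"y":0,"z":0,"spin":0,"grip":0.845}]' | grep -v tcp; python3 -m jog '[{"x":-0.9,"y":0,"z":0.4,"spin":0,"grip":0.845},{"x":-0.9,"y":0,"z":0.5,"spin":0,"grip":0.845},{"x":-0.8,"y":0,"z":0.5,"spin":0,"grip":0.845},{"x":0,"y":0,"z":0,"spin":0,"grip":0.845}]' | grep -v tcp; python3 wt.py | sed -n 4,5p;  python3 -m jog '[{"x":-0.6,"y":0,"z":0.5,"spin":0,"grip":0.845},{"x":-0.5,"y":0,"z":0.4,"spin":0,"grip":0.845},{"x":0,"y":0,"z":0,"spin":0,"grip":0.845}]' | grep -v tcp; python3 wt.py | sed -n 4,5p; python3 th.py d1|grep -v cup
```

```text
clock: 27.58
eef_pos: [601.5, -217.9, 232.0]
contact_force: [-1.4, 0.6, 2.6]
opening: 0.156
grasp_force: 37.5
clock: 27.92
eef_pos: [596.3, -243.3, 217.6]
contact_force: [-0.5, -0.6, 2.4]
opening: 0.153
grasp_force: 35.5
blob [153, 0, 214, 154, 24823]
B [9, 9, 10, 9, 8, 7, 7, 7, 7, 7, 13, 13, 14, 13, 14, 14, 14, 13, 13, 14, 13, 14, 14, 13, 13, 14, 14, 14, 14, 24, 24, 23, 23, 24, 24, 23, 23, 23, 24, 19, 20, 20, 19, 20, 20, 20, 23, 19, 20, 23, 25, 19, 18, 18, 18, 17, 18, 18, 18, 18, 18, 18, 18, 18, 18, 18, 18, 18, 18, 18, 18, 17, 17, 17, 17, 17, 17, 17, 17, 17, 17, 17, 17, 17]
clock: 28.22
eef_pos: [594.4, -253.2, 209.2]
contact_force: [-0.7, -0.8, 4.3]
opening: 0.157
grasp_force: 34.9
blob [146, 0, 225, 150, 25424]
B [7, 6, 6, 7, 13, 13, 13, 13, 13, 13, 13, 13, 13, 12, 13, 13, 13, 13, 12, 12, 13, 13, 13, 13, 13, 12, 12, 12, 14, 23, 23, 22, 22, 22, 23, 20, 20, 21, 20, 20, 21, 21, 21, 21, 21, 20, 20, 21, 24, 22, 18, 18, 18, 18, 18, 18, 18, 18, 18, 18, 18, 18, 18, 18, 18, 18, 18, 18, 18, 17, 18, 18, 17, 17, 17, 17, 17, 17, 17, 17, 17, 17, 17, 17]
t 28.2667 F [-1.1 -1.   3.1] M [-0.2   0.22  0.01]
scene handle area 170.5 px [[175.0, 136.0], [195.0, 167.0]] (x',z) rel TCP [(-15, 30), (46, -26)]
side handle area 182.5 px [[257.0, 122.0], [199.0, 180.0]] (x',z) rel TCP [(-226, -188), (321, 77)]
```

```bash
python3 -m jog '[{"x":0,"y":0,"z":-0.5,"spin":0,"grip":0.87},{"x":0,"y":0,"z":-2,"spin":0,"grip":0.87},{"x":1.3,"y":0,"z":-1.5,"spin":0,"grip":0.87},{"x":2.7,"y":0,"z":0,"spin":0,"grip":0.87},{"x":2.7,"y":0,"z":0,"spin":0,"grip":0.87},{"x":2.7,"y":0,"z":0,"spin":0,"grip":0.87},{"x":2.7,"y":0,"z":0,"spin":0,"grip":0.87},{"x":2,"y":0,"z":0,"spin":0,"grip":0.87},{"x":0.7,"y":0,"z":1.5,"spin":0,"grip":0.87},{"x":0,"y":0,"z":2.5,"spin":0,"grip":0.87},{"x":0,"y":0,"z":2.5,"spin":0,"grip":0.87},{"x":0,"y":0,"z":2.5,"spin":0,"grip":0.87},{"x":0,"y":0,"z":2,"spin":0,"grip":0.87},{"x":0,"y":0,"z":1,"spin":0,"grip":0.87},{"x":0,"y":0,"z":0,"spin":0,"grip":0.87}]' | grep -v tcp;  python3 -m jog '[{"x":0,"y":0,"z":0.4,"spin":0,"grip":0.87},{"x":0,"y":0,"z":0.4,"spin":0,"grip":0.87},{"x":0,"y":0,"z":0.3,"spin":0,"grip":0.846},{"x":0,"y":0,"z":0,"spin":0,"grip":0.846}]' | grep -v tcp; python3 th.py d2|grep -v cup
```

```text
clock: 29.62
eef_pos: [622.5, -106.5, 127.2]
contact_force: [-1.0, -0.6, -0.9]
opening: 0.147
grasp_force: 73.8
clock: 29.95
eef_pos: [624.4, -107.2, 119.1]
contact_force: [-0.4, -0.9, -1.9]
opening: 0.152
grasp_force: 38.6
t 29.95 F [-0.4 -0.9 -1.9] M [-0.17  0.08 -0.03]
scene handle area 138.5 px [[222.0, 203.0], [237.0, 228.0]] (x',z) rel TCP [(-5, 23), (47, -27)]
side handle area 153.5 px [[227.0, 162.0], [223.0, 196.0]] (x',z) rel TCP [(-17, 43), (41, -30)]
```

```bash
python3 -m jog '[{"x":0,"y":0,"z":0.4,"spin":0,"grip":0.846},{"x":0,"y":0,"z":0.4,"spin":0,"grip":0.846},{"x":0,"y":0,"z":0,"spin":0,"grip":0.846}]' | grep -v tcp;  python3 -m jog '[{"x":0,"y":0,"z":0.3,"spin":0,"grip":0.846},{"x":0,"y":0,"z":0.2,"spin":0,"grip":0.846},{"x":0,"y":0,"z":0,"spin":0,"grip":0.846}]' | egrep "eef|force";python3 -m jog '[{"x":0,"y":0,"z":0.3,"spin":0,"grip":0.846},{"x":0,"y":0,"z":0.2,"spin":0,"grip":0.846},{"x":0,"y":0,"z":0,"spin":0,"grip":0.846}]' | egrep "eef|force"
```

```text
clock: 30.3
eef_pos: [623.7, -107.1, 110.0]
contact_force: [0.7, 0.7, -2.3]
opening: 0.155
grasp_force: 38.6
eef_pos: [623.9, -107.1, 105.2]
contact_force: [0.4, -0.3, -2.2]
grasp_force: 38.6
eef_pos: [624.8, -108.1, 101.6]
contact_force: [-2.5, -4.1, 5.8]
grasp_force: 39.2
```

```bash
python3 -m jog '[{"x":0,"y":0,"z":0.2,"spin":0,"grip":0.846},{"x":0,"y":0,"z":0,"spin":0,"grip":0.846}]' | egrep "eef|force"; python3 -m jog '[{"x":0,"y":0,"z":0,"spin":0,"grip":0.7},{"x":0,"y":0,"z":0,"spin":0,"grip":0.4},{"x":0,"y":0,"z":0,"spin":0,"grip":0.4},{"x":0,"y":0,"z":0,"spin":0,"grip":0.4}]'; python3 th.py d3; cat > rim.py <<'E'
from rig import *
from h import *
import sys
from scipy.optimize import least_squares
z=float(sys.argv[1]);s=sense();f=grab_frame("wrist");w=dict(f=f,s=s);np.save("wr.npy",w,allow_pickle=True)
g=cv2.cvtColor(f["pixels"],cv2.COLOR_BGR2HSV);q=((g[...,1]<70)&(g[...,2]>90)).astype(np.uint8)
R=Ro.from_euler("xyz",s["tcp_rot"]).as_matrix()
cs=sorted(cv2.findContours(q,0,1)[0],key=cv2.contourArea)[-4:]
for c in cs:
    P=np.array([(wonz(w,p,z)-s["eef_pos"])@R for p in cv2.convexHull(c).reshape(-1,2) if p[1]>3 and 3<p[0]<508])
    if len(P)<6: continue
    P=P[:,:2];r=least_squares(lambda v:np.hypot(*(P-v[:2]).T)-v[2],[110,0,48],loss="soft_l1",f_scale=2)
    print(cv2.boundingRect(c),"centre tool xy",r.x[:2].round(1),"r",r.x[2].round(1),"med res",np.median(abs(r.fun)).round(1))
# handle edges
m=cv2.inRange(g,(17,50,100),(32,150,255));c=max(cv2.findContours(m,0,2)[0],key=cv2.contourArea);print("handle",cv2.boundingRect(c),cv2.minAreaRect(c))
E
python3 rim.py 80
```

```text
eef_pos: [625.0, -108.3, 99.9]
contact_force: [-2.2, -3.8, 7.9]
grasp_force: 39.3
clock: 31.3
eef_pos: [624.2, -107.0, 98.7]
tcp_rot: [-3.141, -0.0, 1.37]
contact_force: [0.3, -0.1, 0.5]
opening: 0.6
grasp_force: 0.0
t 31.3 F [ 0.3 -0.1  0.5] M [0.01 0.06 0.02]
scene handle area 156.0 px [[220.0, 204.0], [237.0, 231.0]] (x',z) rel TCP [(-16, 23), (45, -28)]
scene cup area 580.0 px [[229.0, 140.0], [218.0, 182.0]] (x',z) rel TCP [(40, 316), (-12, 124)]
side handle area 180.5 px [[228.0, 167.0], [223.0, 200.0]] (x',z) rel TCP [(-23, 40), (42, -25)]
side cup area 708.0 px [[237.0, 123.0], [204.0, 123.0]] (x',z) rel TCP [(-135, 105), (101, 287)]
(272, 232, 134, 75) centre tool xy [496286.5 281047. ] r 570329.9 med res 3.4
(429, 194, 83, 119) centre tool xy [-128372.9 -251481.2] r 282448.5 med res 9.7
(427, 0, 85, 107) centre tool xy [92.7 99.8] r 24.0 med res 2.1
(146, 0, 219, 151) centre tool xy [98.1  1.3] r 47.5 med res 0.1
handle (239, 150, 36, 219) ((256.5, 259.0), (218.0, 35.0), 90.0)
```

The rim fit is clean (r 47.5, residual 0.1 mm), so the dipper stands upright and free on the table. I regrip it near the handle's end.

```bash
python3 -m jog '[{"x":-0.6,"y":0.1,"z":-0.6,"spin":0,"grip":0.4},{"x":-0.8,"y":0,"z":-0.7,"spin":0,"grip":0.4},{"x":-0.6,"y":0,"z":0,"spin":0,"grip":0.4},{"x":0,"y":0,"z":0,"spin":0,"grip":0.4}]' | grep eef; python3 rim.py 80 | egrep "r 4[5-9]|handle"; python3 -m jog '[{"x":0,"y":0,"z":0,"spin":0,"grip":0.8},{"x":0,"y":0,"z":0,"spin":0,"grip":0.88},{"x":0,"y":0,"z":0,"spin":0,"grip":0.88},{"x":0,"y":0,"z":0,"spin":0,"grip":0.88},{"x":0,"y":0,"z":0,"spin":0,"grip":0.88}]' 110; python3 -m jog '[{"x":0,"y":0,"z":-0.5,"spin":0,"grip":1},{"x":0,"y":0,"z":-1,"spin":0,"grip":1},{"x":0,"y":0,"z":-1,"spin":0,"grip":1},{"x":0,"y":0,"z":0,"spin":0,"grip":1},{"x":0,"y":0,"z":0,"spin":0,"grip":1}]'; python3 rim.py 105 | egrep "r 4[5-9]|handle"
```

```text
eef_pos: [621.5, -128.6, 112.7]
(147, 0, 208, 102) centre tool xy [119.8  -0.7] r 47.6 med res 0.1
handle (235, 102, 34, 200) ((251.5, 201.5), (199.0, 33.0), 90.0)
clock: 32.25
eef_pos: [621.2, -126.8, 111.8]
tcp_rot: [-3.141, 0.0, 1.37]
contact_force: [-1.0, -0.9, 1.6]
opening: 0.145
grasp_force: 91.8
clock: 32.67
eef_pos: [622.0, -127.1, 138.0]
tcp_rot: [3.139, 0.0, 1.37]
contact_force: [-0.2, -0.2, -2.8]
opening: 0.141
grasp_force: 107.4
(149, 0, 208, 107) centre tool xy [117.9   0.5] r 47.7 med res 0.1
handle (237, 106, 33, 200) ((253.0, 205.5), (199.0, 32.0), 90.0)
```

```bash
python3 -m jog '[{"x":0.2,"y":-1.1,"z":0,"spin":0,"grip":1},{"x":0.3,"y":-2,"z":0,"spin":0,"grip":1},{"x":0.3,"y":-2.3,"z":0,"spin":0,"grip":1},{"x":0.4,"y":-2.3,"z":0,"spin":0,"grip":1},{"x":0.4,"y":-2.3,"z":0,"spin":0,"grip":1},{"x":0.4,"y":-2.3,"z":0,"spin":0,"grip":1},{"x":0.3,"y":-2,"z":0,"spin":0.04,"grip":1},{"x":0.2,"y":-1.1,"z":0,"spin":0.06,"grip":1},{"x":0,"y":0,"z":0,"spin":0.05,"grip":1},{"x":0,"y":0,"z":0,"spin":0,"grip":1},{"x":0,"y":0,"z":0,"spin":0,"grip":1}]'; python3 rim.py 106 | egrep "r 4[5-9]|handle"; python3 - <<'E'
from h import *
w=np.load("wr.npy",allow_pickle=True).item();s=w["s"];t=s["eef_pos"];y=s["tcp_rot"][2]
S=np.array([575.2,198.5]);ys=1.222
e=np.array([np.cos(ys),np.sin(ys)]);n=np.array([-e[1],e[0]])
d=S-118*e-t[:2];tx=np.array([np.cos(y),np.sin(y)]);ty=np.array([tx[1],-tx[0]])
print("to go tool x,y mm",d@tx,d@ty,"spin",y-ys)
E
```

```text
clock: 33.63
eef_pos: [475.6, -71.3, 136.8]
tcp_rot: [3.141, -0.0, 1.221]
contact_force: [0.3, -0.7, -1.5]
opening: 0.143
grasp_force: 107.6
handle (237, 106, 33, 201) ((253.0, 206.0), (200.0, 32.0), 90.0)
to go tool x,y mm 169.59057174046842 1.2594751893313587 spin -0.0005149123970082936
```

```bash
python3 -m jog '[{"x":0.9,"y":0.1,"z":0,"spin":0,"grip":1},{"x":1.8,"y":0,"z":0,"spin":0,"grip":1},{"x":2.1,"y":0,"z":0,"spin":0,"grip":1},{"x":2.1,"y":0,"z":0,"spin":0,"grip":1},{"x":2.1,"y":0,"z":0,"spin":0,"grip":1},{"x":2.1,"y":0,"z":0,"spin":0,"grip":1},{"x":2.1,"y":0,"z":0,"spin":0,"grip":1},{"x":1.9,"y":0,"z":0,"spin":0,"grip":1},{"x":1.3,"y":0,"z":0,"spin":0,"grip":1},{"x":0.6,"y":0,"z":0,"spin":0,"grip":1},{"x":0,"y":0,"z":0,"spin":0,"grip":1},{"x":0,"y":0,"z":0,"spin":0,"grip":1}]'; python3 - <<'E'
from rig import *
from h import *
s=sense();f=grab_frame("wrist");w=dict(f=f,s=s);a=f["pixels"]
np.save("ws.npy",w,allow_pickle=True)
# rim in scene/side at z 105
for n in("scene","side"):
    f=grab_frame(n);np.save(n+"_e.npy",f,allow_pickle=True)
    y=s["tcp_rot"][2];c=s["eef_pos"]+[118*np.cos(y),118*np.sin(y),-111.8]
    print(n,"pred cup",c.round(1))
    g=cv2.cvtColor(f["pixels"],cv2.COLOR_BGR2HSV)
    u=proj(f,c+[0,0,80])[0];print("pred px",u.round())
    m=((g[...,1]<70)&(g[...,2]>90)).astype(np.uint8);yy,xx=np.mgrid[:384,:512];m[np.hypot(xx-u[0],yy-u[1])>40]=0
    ct=max(cv2.findContours(m,0,1)[0],key=cv2.contourArea);P=np.array([onz(f,p,c[2]+80)[:2] for p in ct.reshape(-1,2)])
    print("light bbox",cv2.boundingRect(ct),"max ext rel", [((P-c[:2])@[np.cos(k*np.pi/4),np.sin(k*np.pi/4)]).max().round().item() for k in range(8)])
    # sinkers in bin
    d=((f["pixels"].max(2)<100)&(g[...,1]<130)).astype(np.uint8);mm=np.zeros(d.shape,np.uint8)
    cv2.fillConvexPoly(mm,proj(f,[[657,-348,116],[498,-315,84],[534,-138,84],[694,-167,118]]).astype(np.int32),1)
    k,l,st,ce=cv2.connectedComponentsWithStats(d&mm);print("bin dark",[(st[i].tolist(),onz(f,ce[i],30)[:2].round().tolist()) for i in range(1,k) if st[i,4]>5])
E
```

```text
clock: 34.68
eef_pos: [534.6, 87.8, 136.5]
tcp_rot: [-3.141, 0.001, 1.221]
contact_force: [-0.2, -0.5, -1.8]
opening: 0.134
grasp_force: 107.6
scene pred cup [575.  198.6  24.7]
pred px [345. 270.]
light bbox (323, 250, 43, 42) max ext rel [44.0, 48.0, 47.0, 46.0, 47.0, 49.0, 57.0, 47.0]
bin dark [([171, 143, 33, 12, 36], [497.0, -356.0]), ([198, 173, 18, 14, 124], [544.0, -242.0]), ([214, 186, 13, 9, 65], [550.0, -191.0])]
side pred cup [575.  198.6  24.7]
pred px [239. 280.]
light bbox (218, 261, 43, 34) max ext rel [47.0, 37.0, 35.0, 50.0, 48.0, 50.0, 50.0, 50.0]
bin dark [([257, 137, 7, 6, 29], [538.0, -369.0]), ([242, 166, 7, 7, 36], [583.0, -232.0])]
```

```bash
python3 -m jog '[{"x":0,"y":0,"z":0.6,"spin":0,"grip":1},{"x":0,"y":0,"z":0.5,"spin":0,"grip":1},{"x":0,"y":0,"z":0.4,"spin":0,"grip":1},{"x":0,"y":0,"z":0,"spin":0,"grip":1},{"x":0,"y":0,"z":0,"spin":0,"grip":1}]' | egrep "eef|force"; python3 -m jog '[{"x":0,"y":0,"z":0.15,"spin":0,"grip":1},{"x":0,"y":0,"z":0,"spin":0,"grip":1},{"x":0,"y":0,"z":0,"spin":0,"grip":1}]' | egrep "eef|force"
```

```text
eef_pos: [534.6, 87.8, 121.3]
contact_force: [-0.2, -0.4, -2.1]
grasp_force: 107.7
eef_pos: [535.0, 88.0, 120.4]
contact_force: [0.7, 0.1, -1.4]
grasp_force: 107.7
```

```bash
python3 -m jog '[{"x":0,"y":0,"z":0.15,"spin":0,"grip":1},{"x":0,"y":0,"z":0,"spin":0,"grip":1},{"x":0,"y":0,"z":0,"spin":0,"grip":1}]' | egrep "eef|force"
```

```text
eef_pos: [535.3, 87.8, 119.6]
contact_force: [-2.5, -2.8, 6.4]
grasp_force: 108.8
```

```bash
python3 -m jog '[{"x":0,"y":0,"z":0,"spin":0,"grip":0.85},{"x":0,"y":0,"z":0,"spin":0,"grip":0.83},{"x":0,"y":0,"z":0,"spin":0,"grip":0.7},{"x":0,"y":0,"z":0,"spin":0,"grip":0.4},{"x":0,"y":0,"z":0,"spin":0,"grip":0.3},{"x":0,"y":0,"z":0,"spin":0,"grip":0.3}]' | egrep "eef|force|open"; python3 -m jog '[{"x":0,"y":0,"z":-1,"spin":0,"grip":0.3},{"x":0,"y":0,"z":-2,"spin":0,"grip":0.3},{"x":0,"y":0,"z":-3,"spin":0,"grip":0.3},{"x":0,"y":0,"z":-3,"spin":0,"grip":0.3},{"x":0,"y":0,"z":-3,"spin":0,"grip":0.3},{"x":0,"y":0,"z":-2,"spin":0,"grip":0.3},{"x":0,"y":0,"z":0,"spin":0,"grip":0},{"x":0,"y":0,"z":0,"spin":0,"grip":0}]'; python3 - <<'E'
from rig import *
from h import *
from scipy.optimize import least_squares
s=sense();f=grab_frame("wrist");w=dict(f=f,s=s)
g=cv2.cvtColor(f["pixels"],cv2.COLOR_BGR2HSV);q=((g[...,1]<70)&(g[...,2]>90)).astype(np.uint8)
for c in sorted(cv2.findContours(q,0,1)[0],key=cv2.contourArea)[-4:]:
    P=np.array([wonz(w,p,88)[:2] for p in cv2.convexHull(c).reshape(-1,2) if p[1]>3 and 3<p[0]<508])
    if len(P)>6:
        r=least_squares(lambda v:np.hypot(*(P-v[:2]).T)-v[2],[575,198,48],loss="soft_l1",f_scale=2)
        print(cv2.boundingRect(c),r.x.round(1),np.median(abs(r.fun)).round(1))
for p in[(60,0)]:pass
b=A["pixels"].astype(int)
for n,f0 in(("scene",A),("side",B)):
    f=grab_frame(n);np.save(n+"_z.npy",f,allow_pickle=True);a=f["pixels"]
    g=cv2.cvtColor(a,cv2.COLOR_BGR2HSV)
    d=((abs(a.astype(int)-f0["pixels"]).max(2)>40)&(a.max(2)<100)&(g[...,1]<150)).astype(np.uint8)
    k,l,st,ce=cv2.connectedComponentsWithStats(d);print(n,[(st[i].tolist(),onz(f,ce[i],30)[:2].round().tolist()) for i in range(1,k) if st[i,4]>8])
E
```

```text
eef_pos: [534.9, 88.1, 118.7]
contact_force: [0.5, 0.0, 1.5]
opening: 0.697
grasp_force: 0.0
clock: 36.92
eef_pos: [535.5, 88.1, 260.6]
tcp_rot: [3.139, -0.002, 1.22]
contact_force: [-0.9, -0.2, -0.2]
opening: 0.951
grasp_force: 0.0
(386, 272, 76, 50) [ 676.5 -118.5   37.5] 4.8
(467, 244, 45, 68) [-575001.4  -66864.1  579590.5] 13.5
(444, 65, 68, 151) [-2345331.5   -50481.3  2346599.8] 5.4
(196, 0, 112, 124) [575.2 196.7  47.8] 1.0
scene [([409, 0, 24, 13, 159], [-560.0, -105.0]), ([425, 0, 87, 81, 2252], [-466.0, 129.0]), ([387, 11, 7, 5, 10], [-434.0, -177.0]), ([435, 17, 18, 27, 147], [-470.0, 25.0]), ([213, 28, 33, 13, 110], [27.0, -570.0]), ([184, 32, 10, 8, 32], [125.0, -687.0]), ([203, 37, 12, 10, 49], [104.0, -610.0]), ([190, 40, 21, 46, 191], [194.0, -571.0]), ([126, 57, 12, 8, 31], [333.0, -752.0]), ([399, 59, 7, 14, 23], [-199.0, -16.0]), ([309, 70, 10, 7, 29], [10.0, -233.0]), ([324, 72, 26, 12, 64], [-15.0, -157.0]), ([390, 77, 8, 14, 30], [-104.0, 2.0]), ([413, 80, 6, 12, 15], [-142.0, 62.0]), ([211, 82, 38, 27, 313], [261.0, -398.0]), ([321, 90, 10, 39, 75], [124.0, -1
[... 185 characters left out ...]
1963], [320.0, 7.0]), ([179, 146, 12, 6, 18], [505.0, -363.0]), ([212, 156, 20, 22, 44], [484.0, -234.0]), ([197, 173, 25, 18, 156], [547.0, -234.0]), ([308, 221, 6, 10, 17], [493.0, 67.0]), ([322, 255, 4, 8, 19], [549.0, 141.0]), ([326, 266, 5, 5, 10], [565.0, 162.0]), ([346, 270, 17, 21, 68], [557.0, 235.0]), ([304, 280, 17, 8, 27], [619.0, 154.0])]
side [([255, 72, 8, 7, 38], [548.0, -759.0]), ([301, 72, 73, 24, 569], [242.0, -710.0]), ([287, 99, 38, 23, 383], [389.0, -527.0]), ([239, 113, 7, 8, 40], [605.0, -493.0]), ([497, 112, 15, 32, 321], [-292.0, -449.0]), ([221, 132, 71, 69, 2033], [540.0, -244.0]), ([482, 189, 5, 9, 31], [-116.0, -136.0]), ([470, 200, 21, 11, 85], [-88.0, -87.0])]
```

```bash
python3 -m jog '[{"x":-1.5,"y":1,"z":-0.5,"spin":0,"grip":0},{"x":-2.6,"y":1.8,"z":-0.5,"spin":0,"grip":0},{"x":-2.6,"y":1.9,"z":0,"spin":0,"grip":0},{"x":-2.6,"y":1.9,"z":0,"spin":0,"grip":0},{"x":-2.6,"y":1.9,"z":0,"spin":0,"grip":0},{"x":-2.6,"y":1.9,"z":0,"spin":0,"grip":0},{"x":-2.6,"y":1.9,"z":0,"spin":0,"grip":0},{"x":-2.6,"y":1.9,"z":0,"spin":0,"grip":0},{"x":-2.6,"y":1.9,"z":0,"spin":0,"grip":0},{"x":-1.5,"y":1,"z":0,"spin":0,"grip":0},{"x":-0.8,"y":0.5,"z":0,"spin":0,"grip":0},{"x":0,"y":0,"z":0,"spin":0,"grip":0}]' | egrep "eef|force"; python3 - <<'E'
from rig import *
from h import *
s=sense();f=grab_frame("wrist");w=dict(f=f,s=s);np.save("wb.npy",w,allow_pickle=True)
a=f["pixels"];g=cv2.cvtColor(a,cv2.COLOR_BGR2HSV)
gm=cv2.inRange(g,(45,90,30),(80,255,255));c=max(cv2.findContours(gm,0,2)[0],key=cv2.contourArea);h=cv2.convexHull(c);print("green",cv2.boundingRect(h))
m=np.zeros(gm.shape,np.uint8);cv2.fillConvexPoly(m,h,255)
d=m&~gm;d=cv2.morphologyEx(d,cv2.MORPH_OPEN,np.ones((3,3)))
k,l,st,ce=cv2.connectedComponentsWithStats(d)
for i in range(1,k):
    if st[i,4]>40:
        dt=cv2.distanceTransform((l==i).astype(np.uint8),cv2.DIST_L2,5)
        pk=(dt==cv2.dilate(dt,np.ones((13,13))))&(dt>4)
        print(st[i].tolist(),wonz(w,ce[i],35).round()[:2],"mean",a[l==i].mean(0).round(),"peaks",[(int(x),int(y),round(float(dt[y,x]),1)) for y,x in np.argwhere(pk)])
E
```

```text
eef_pos: [615.2, -204.7, 267.5]
contact_force: [-0.2, 0.2, 0.0]
grasp_force: 0.0
green (148, 93, 194, 199)
[182, 122, 15, 17, 207] [ 559. -153.] mean [52. 51. 49.] peaks [(190, 128, 7.0), (189, 130, 7.0)]
[150, 143, 11, 37, 198] [ 506. -175.] mean [ 88. 151. 205.] peaks []
[185, 143, 13, 14, 154] [ 552. -174.] mean [50. 49. 47.] peaks [(191, 149, 7.0)]
[189, 160, 19, 14, 213] [ 552. -195.] mean [93. 89. 87.] peaks [(197, 166, 6.6), (198, 166, 6.6), (200, 167, 6.6)]
[194, 180, 30, 41, 594] [ 545. -239.] mean [95. 91. 88.] peaks [(201, 189, 7.0), (203, 205, 6.6), (203, 206, 6.6), (204, 207, 6.6), (204, 208, 6.6), (216, 210, 6.6), (217, 212, 6.6)]
[169, 241, 15, 34, 184] [ 481. -290.] mean [ 83. 145. 197.] peaks []
```

The wrist view over the bin shows all six dark sinkers in it: three single blobs and one cluster of three. The dipper stands at (575,197), within about 2 mm of the stand's middle. I hand the job in.

```bash
python3 -c "
from rig import *
print(sign_off())"
```

```text
the job is handed in; nothing more can be done
None
```

The job is handed in: all six sinkers are in the green bin, and the empty dipper stands upright on the base board about 2 mm from its middle. The clock was near 38 s at hand-in. The highest wrist force I read was about 86 N. I planned clear of the spool, reel, case and forceps but did not check their positions again.

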